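# Dispense the bolt from a tipping hardware carousel on a truck-bed deck

## Task

Get the headed bolt with its nut out of the hardware carousel and into the grey catch bin, without touching the bolt with the gripper: stand the bin under the spout, turn the carousel until the bolt's compartment faces the spout, then lift the bar at the back to tip it out. Lower the carousel gently until it is fully level again and let go, with the bin standing on the deck holding the bolt, the other hardware still in the carousel, and the flask, can and jerry can not knocked or shoved.

Things in the scene. Friction and masses are not known exactly. Their poses are not given: they have to be found in the camera images.
- stand: fixed dark steel stand. Origin: on the deck, directly below the carousel's turning axis; +x points out of the spout, z up. Base plate 12 mm thick, x from -170 to +95, y +-175 mm; two uprights 30 mm wide (x 60 to 90) at y = +-160, 145 mm high; a rest block at x = -100 under the cradle
- tip_axis (a point): the tipping hinge: a point 75 mm along the stand's +x and 130 mm above the deck; the hinge line runs along the stand's y axis through it
- cradle (a joint): tipping angle of the grey sheet-metal cradle with all it carries: 0 level (resting on its stop), grows to 0.87 rad as the spout end goes down and the bar up. Its weight brings it back to level; lifting at the bar takes about 5 to 10 N. The hardware begins to slide at about 0.45 to 0.65 rad
- lip (a point): middle of the chute's outer lip, 165 mm from the turning axis, at compartment-floor height (130 mm above the deck when level, about 60 mm when fully tipped). Chute 124 mm wide inside, sheet 5 mm thick, side walls 40 mm high
- bar (a point): middle of the round steel lifting bar at the back of the cradle, 185 mm from the turning axis opposite the spout, 160 mm above the deck when level. Bar 14 mm thick, 100 mm long, along the hinge line, on 8 mm struts at its ends; 40 mm free between bar and cradle wall. It turns within the grip while the arm follows the arc (radius 262 mm about the hinge line)
- turn_centre (a point): on the turning axis at the height of the compartment floor; moves with the cradle (x to the spout). The cradle's round wall has 133 to 138 mm radius and its top is 42 mm above the compartment floor, with a 124 mm wide gap at the spout. Carousel floor radius 129 mm, hub 36 mm across and 50 mm high; a round aluminium post stands on each of the five dividers, 92 mm from the axis
- rotor (a joint): turning angle of the black carousel, positive counter-clockwise from above; range +-6.3 rad, stays where left (friction 0.25 N m). Five 72 degree compartments; dividers 4 mm thick, 40 mm high, at q + 36, 108, 180, 252, 324 degrees from the spout direction; at q = 0 an empty compartment faces the spout. Turn it by any post (16 mm thick, top 85 mm above the floor), gripper turning along
- bolt: the wanted piece: steel hex bolt 64 mm long, shank 16 mm, with a 26 mm hex head at one end and a 26 mm hex nut near the other. Lies in one compartment. Origin at mid-length, on the underside; x along the shank, the tail with the nut to +x. 120 to 240 g
- coupling: other hardware, stays: long hex coupling nut 62 mm long, 26 mm across, no step. Origin at mid-length on the underside, x along it
- plate: other hardware, stays: square plate washer 50 x 50 x 12 mm. Origin: centre of underside
- angle: other hardware, stays: L-shaped angle cleat 55 x 40 mm, 34 mm high, 6 mm thick. Origin: centre of the base's underside
- bin: loose grey open catch bin, 160 (x) by 150 mm (y), 200-325 g; origin: centre of underside. Low front wall at -x 35 mm high; high back wall at +x, 95 mm high, 12 mm thick, centred at x = +74: pinch it from above. Side walls 7 mm thick, 35 mm high, 65 in the rear half; floor 5 mm. Catches best with the low front about 40 mm inside the lip, under the chute, and the back facing the spout
- flask: bystander: steel flask, 68 mm across, 185 mm high, beside the spout on the stand's -y side. Origin: centre of underside
- can: bystander: white can, 64 mm across, 120 mm high, beside the spout on the stand's +y side. Origin: centre of underside
- jerry: bystander: small black jerry can, 90 x 50 mm, 135 mm high over its handle. Origin: centre of underside
Not all that is in view belongs to the job. Several things have the shape of the bin; the one meant has the colours described above. Leave any brown look-alike of the plate alone.

How it is judged:
By the outcome, as a careful person would: the job done as asked, in the order asked, and still so for the second after the job is handed in, with the robot touching nothing.
It also fails if it takes over 72 s, if anything falls off the work surface, if the arm or the gripper's body presses on something with over 40 N, if the wrist force passes 120 N, or if a joint passes its speed limit or range.

## Robot

A 7-joint arm with a two-finger parallel gripper is mounted at the origin on the work surface. World frame = base frame: x ahead of the robot, y to its left, z up, the work surface at z = 0. Lengths are in m, angles in rad, forces in N, time in s.
With the tool pointing down it reaches from about 0.4 to 0.85 m from the base axis. Payload 10.4 kg.
Tool frame: the origin (TCP) lies at the very end of the fingers, on their centre line; the grasp point (between the pads) lies 19 mm behind it (manip.grip_depth is the distance from the TCP to the grasp point, in m); z points along the fingers, y is the direction in which the jaws open and shut (so a half turn about z gives the same grasp; the last joint's range is limited). The gripper opens to 85 mm and grips with 20 to 120 N. Pads are 22 mm wide; open, the fingers measure 114 mm over their backs; the gripper's body (76 mm by 85 mm) begins 54 mm behind the grasp point. The pads swing forward as they close: fully open they stand 13 mm farther back than shut.
Start: joints at [-1.265, 0.332, -0.065, 1.46, 0.022, 1.35, -0.088], TCP at [0.202, 0.592, 0.202] pointing down, gripper open.
Joint ranges: [-2.6, 2.6], [-0.5, 2.12], [-1.47, 1.34], [0.16, 2.42], [-1.27, 4.41], [0.06, 2.06], [-2.6, 2.6]. Speed limits (rad/s): [2.22, 2.22, 2.79, 2.79, 3.14, 3.14, 3.14].

## Interface

Orientations are given as a unit quaternion [x, y, z, w].
In Python, from workcell import manip gives the robot as it stands.
- The arm moves only by the tool step_arm, never from a script. Its argument "motion" is a list of rows, each a list of 6 numbers: the shift along the tool's x, y, z in mm, then the turn, a rotation vector about the tool's x, y, z in degrees. A call has 1 to 20 rows; each row shifts and turns the pose as measured when the row begins, along the tool's axes as they then stand; what a row does not reach is not made up. A row lasts 1/8 s, in which the tool goes at most 62.5 mm and 10.7 degrees, less where a joint would pass 70% of its speed; a pose out of reach is approached as far as the arm can. A call with a gripper value outside its range is refused whole. "jaw" is the finger opening in mm, from 0 to 85.4, set as the call begins (left out, the last holds). The fingers move at their own pace and stop on an object; "force" is the grip in N (left out, the last holds). Time passes only in rows, so rows that do not move let the fingers close. It gives the time, the measured TCP pose, the force and the opening at its end, in the units of the state.
- manip.get_obs(): the state, without advancing time (a new reading comes with each control period).
- manip.camera(name): name is "side" or "top"; returns the picture (384x512x3 uint8, blue, green, red); there is no depth.
- manip.camera_info(name): a dict with "camera_matrix" (3x3 intrinsics, pixels), "k1" (the pictures are not rectified: a ray, as slopes to the right and down, at radius r is drawn at 1 + k1 r^2 times it, then the intrinsics apply), "R" (3x3) and "t" (3): a world point X has camera coordinates R X + t. Camera axes: x right, y down, z forward; pixel columns grow to the right and rows downward; lengths in m; the calibration is good to about 2 mm. A picture is of the moment at which its call begins. camera_info takes no time and is no camera call.
- manip.hand_in(): hands the job in, once; it reports no verdict.
The state is a dict: "clock": time; "joint_pos": joint angles; "joint_velocities": joint speeds; "tau": joint torques, N m; "position": TCP position; "ee_rot": TCP orientation; "ft_force": force on the tool from outside, world axes, zero at the start; "torque": the same for the moment, N m; "grip_width": opening from 0.0 (shut) to 1.0 (fully open).
Only numpy, scipy, OpenCV 4.12 (cv2) and the standard library are available. Lean on these libraries where they do the work, as an engineer would, in place of code of your own. Each camera call takes 0.05 s, during which the arm holds its last target.

## Working session

There is one attempt and no reset: what is moved stays moved. The work goes in short steps, Python scripts to look and compute and a tool call to move; the robot and the scene stay as the last step left them, time stands still between calls to the robot, and variables do not carry over. Pictures are saved under pics/ and viewed, and the job is handed in when it is done.

Besides the shell and the picture viewer there is one more tool, called by a JSON object that holds its "api" and its "payload". step_arm: Moves the arm, as the interface text tells. Its arguments: {"type":"object","properties":{"motion":{"type":"array"},"jaw":{"type":"number"},"force":{"type":"number"}},"required":["motion"]}

```bash
mkdir -p pics; ls; python3 - <<'E'
from workcell import manip
import cv2,numpy as np
for n in ("top","side"):
    cv2.imwrite(f"pics/{n}0.png",manip.camera(n))
    c=manip.camera_info(n);print(n,c)
print(manip.get_obs(),manip.grip_depth)
E
```

```text
pics
top {'camera_matrix': array([[383.3040106 ,   0.        , 254.70021615],
       [  0.        , 383.3040106 , 194.26791042],
       [  0.        ,   0.        ,   1.        ]]), 'k1': 0.011685819812111182, 'R': array([[ 0.01272637, -0.99988214,  0.00858738],
       [-0.99577386, -0.01345432, -0.09084819],
       [ 0.09095302, -0.00739492, -0.99582773]]), 't': array([-0.03827149,  0.48593981,  1.04169103])}
side {'camera_matrix': array([[453.99312654,   0.        , 252.35482662],
       [  0.        , 453.99312654, 189.83939828],
       [  0.        ,   0.        ,   1.        ]]), 'k1': -0.04544518284741099, 'R': array([[ 0.97806915, -0.20810029, -0.00866038],
       [-0.12565214, -0.55638122, -0.8213717 ],
       [ 0.16610922,  0.80444652, -0.57032756]]), 't': array([-0.48120524,  0.15346032,  1.4698116 ])}
{'clock': 0.1, 'joint_pos': array([-1.26458592,  0.33279871, -0.0646664 ,  1.46084122,  0.02165839,
        1.34989525, -0.0884697 ]), 'joint_velocities': array([ 1.06538241e-03,  2.09238910e-04,  3.28227908e-04, -7.81425218e-05,
        1.59341907e-03, -6.95872057e-05, -2.29513566e-05]), 'tau': array([ 7.87273912e-04, -6.26738477e+01,  4.86512552e-02, -3.92422450e+01,
        1.62183330e-02,  6.95445458e-03,  2.08142734e-05]), 'position': array([0.20175005, 0.59116048, 0.20140936]), 'ee_rot': array([ 1.63650633e-01,  9.86518161e-01, -6.22051133e-04, -4.05946078e-05]), 'ft_force': array([-0.29300971, -0.43199967,  0.03622264]), 'torque': array([0.02933564, 0.01083273, 0.05081096]), 'grip_width': 0.9953445660856459} 0.0187
```

View pics/top0.png

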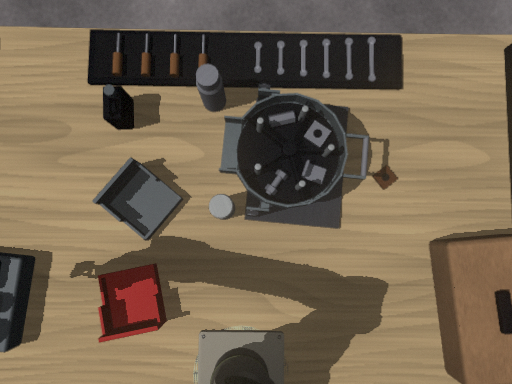

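View pics/side0.png

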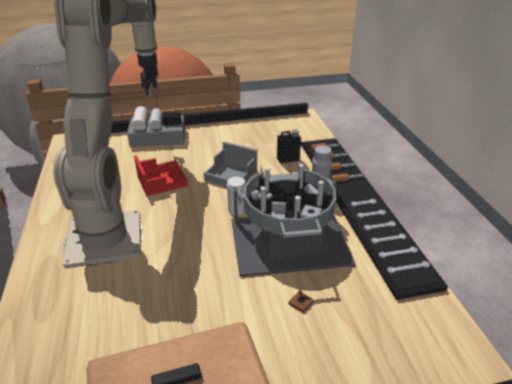

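```bash
cat > h.py <<'E'
import numpy as np,cv2
from workcell import manip
def proj(n,X):
    c=manip.camera_info(n);K=c["camera_matrix"];p=np.atleast_2d(X)@c["R"].T+c["t"]
    s=p[:,:2]/p[:,2:];r2=(s**2).sum(1,keepdims=True);s=s*(1+c["k1"]*r2)
    return s*[K[0,0],K[1,1]]+K[:2,2]
def ray(n,uv):
    c=manip.camera_info(n);K=c["camera_matrix"];d=(np.atleast_2d(uv).astype(float)-K[:2,2])/[K[0,0],K[1,1]]
    s=d.copy()
    for _ in range(20): s=d/(1+c["k1"]*(s**2).sum(1,keepdims=True))
    v=np.c_[s,np.ones(len(s))]@c["R"]; o=-c["R"].T@c["t"]
    return o,v
def plane(n,uv,z):
    o,v=ray(n,uv); return o+v*((z-o[2])/v[:,2:])
def crop(n,box,f,out,img=None):
    im=manip.camera(n) if img is None else img
    x0,y0,x1,y1=box; c=cv2.resize(im[y0:y1,x0:x1],None,fx=f,fy=f,interpolation=cv2.INTER_CUBIC)
    cv2.imwrite(out,c)
E
python3 - <<'E'
from h import *
t=cv2.imread("pics/top0.png")
crop("top",(190,75,410,235),3.6,"pics/t1.png",t)
crop("top",(80,60,240,260),3,"pics/t2.png",t)
crop("side",(190,120,370,290),3.5,"pics/s1.png",cv2.imread("pics/side0.png"))
E
```

```text
(no output)
```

View pics/t1.png

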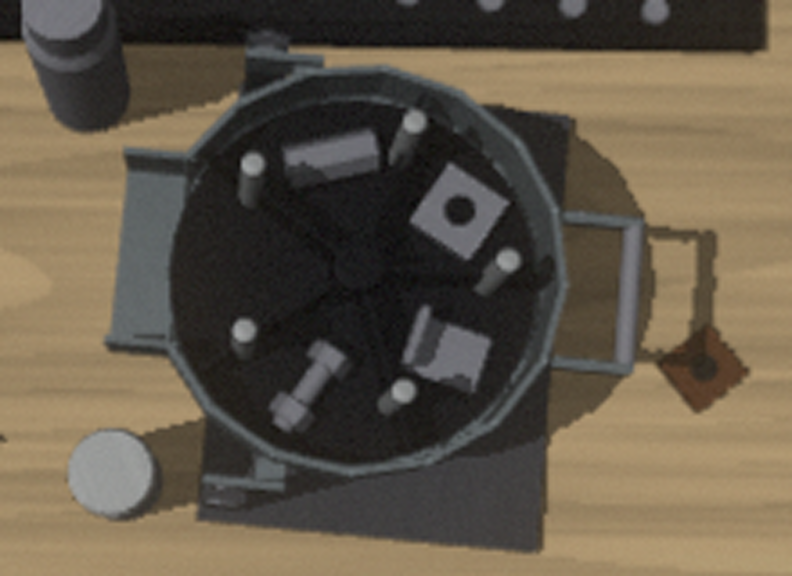

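View pics/t2.png

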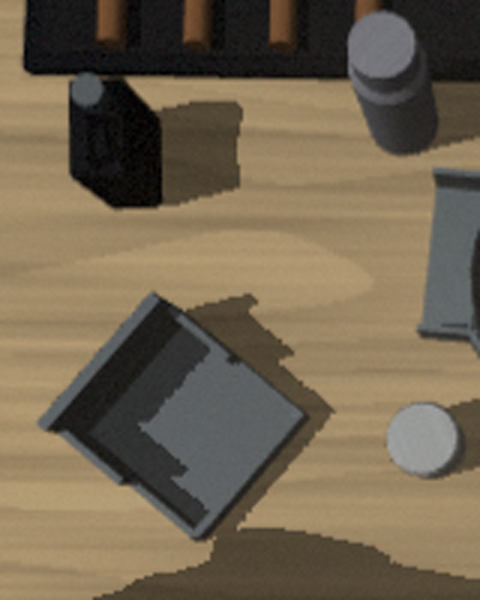

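View pics/s1.png

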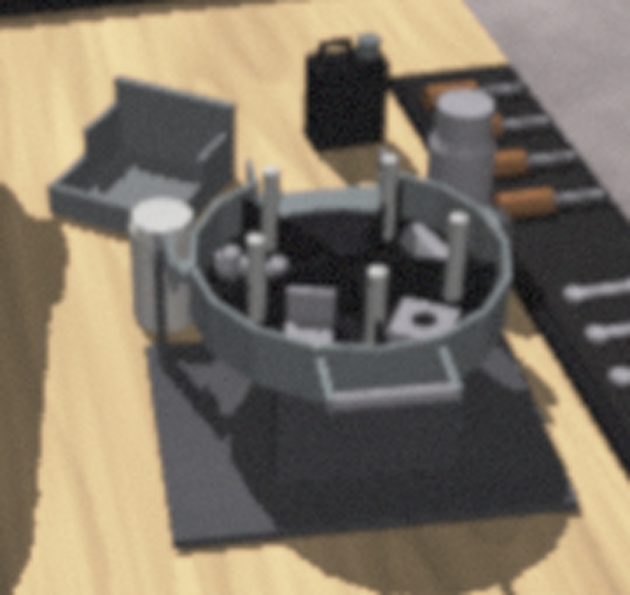

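```bash
python3 - <<'E'
from h import *
T1=lambda p:np.array(p,float)/3.6+[190,75]
T2=lambda p:np.array(p,float)/3+[80,60]
P=plane("top",T1([(252,163),(415,121),(508,260),(403,390),(244,331)]),.215)[:,:2]
c=P.mean(0);print("posts",P.round(4).tolist(),"c",c,np.linalg.norm(P-c,axis=1))
A=np.unwrap(np.arctan2(*(P-c).T[::-1]));print(np.degrees(A))
b=plane("top",T1([(634,222),(627,368)]),.167);print("bar",b, np.linalg.norm(b[0]-b[1]))
bm=b.mean(0)[:2];d=c-bm;print("dist",np.linalg.norm(d),"dir",np.degrees(np.arctan2(d[1],d[0])))
e=b[0]-b[1];print("bar line dir",np.degrees(np.arctan2(e[1],e[0])))
pl=plane("top",T1([(197,519),(541,551),(573,120)]),.012);print("plate",pl[:,:2]);
for i in(0,1):
  e=pl[i+1]-pl[i];print(np.linalg.norm(e),np.degrees(np.arctan2(e[1],e[0])))
l=plane("top",T1([(125,152),(108,347)]),.17);print("lipwalls",l, np.linalg.norm(l[0]-l[1]))
bn=plane("top",T2([(40,428),(153,293)]),.095);print("binback outer",bn)
bi=plane("top",T2([(55,432),(180,310)]),.095);print("binback inner",bi)
bf=plane("top",T2([(305,413),(205,538)]),.035);print("binfront",bf)
print("can",plane("top",T2([(424,440)]),.12),"flask",plane("top",T2([(383,46)]),.185))
print("jerry",plane("top",T2([(115,150)]),.06))
print("bolt",plane("top",T1([(325,358),(292,412)]),.145), "plate",plane("top",T1([(460,210)]),.142),"coup",plane("top",T1([(332,158)]),.145),"angle",plane("top",T1([(455,350)]),.14))
E
```

```text
posts [[0.6406, -0.0405], [0.6698, -0.1452], [0.5798, -0.2048], [0.4953, -0.1378], [0.5316, -0.0367]] c [ 0.58342545 -0.11299638] [0.09233633 0.09221443 0.09182663 0.09157593 0.09223223]
[  51.70893141  -20.44509492  -92.27691932 -164.28451872 -235.81552676]
bar [[ 0.61756441 -0.30008591  0.167     ]
 [ 0.51799485 -0.29409776  0.167     ]] 0.09974945733799685
dist 0.18475911200023049 dir 85.14224738106353
bar line dir -3.4416427169293593
plate [[ 0.41732718 -0.00506476]
 [ 0.39611556 -0.27139387]
 [ 0.73808661 -0.29933364]]
0.26717246719690885 -94.5536752071836
0.3431105216086549 -4.670813359271954
lipwalls [[0.65993983 0.04445132 0.17      ]
 [0.52690925 0.05316949 0.17      ]] 0.1333159542800369
binback outer [[0.4525301  0.38234307 0.095     ]
 [0.57086806 0.29112607 0.095     ]]
binback inner [[0.44927121 0.36943993 0.095     ]
 [0.55633333 0.26728    0.095     ]]
binfront [[0.47320816 0.16779005 0.035     ]
 [0.35899285 0.25425942 0.035     ]]
can [[0.44509282 0.05218899 0.12      ]] flask [[0.75805709 0.08642479 0.185     ]]
jerry [[0.70788946 0.34188726 0.06      ]]
bolt [[ 0.52515127 -0.09345801  0.145     ]
 [ 0.48764113 -0.07116643  0.145     ]] plate [[ 0.63058099 -0.18677134  0.142     ]] coup [[ 0.66529186 -0.09735998  0.145     ]] angle [[ 0.53268109 -0.18348677  0.14      ]]
```

```bash
cat >> h.py <<'E'
from scipy.spatial.transform import Rotation as Ro
def down(yaw): # yaw deg of tool y in world
    a=np.radians(yaw);y=np.array([np.cos(a),np.sin(a),0]);z=np.array([0,0,-1.]);x=np.cross(y,z)
    return Ro.from_matrix(np.c_[x,y,z])
def state():
    o=manip.get_obs();R=Ro.from_quat(o["ee_rot"]);y=R.as_matrix()[:,1]
    print("t",round(o["clock"],2),"p",(o["position"]*1000).round(1),"yaw",round(np.degrees(np.arctan2(y[1],y[0])),2),"zax",R.as_matrix()[:,2].round(3),"F",o["ft_force"].round(1),"g",round(o["grip_width"],3),"j",o["joint_pos"].round(2))
    return o["position"],R
def plan(way):
    """way: list of (xyz, Rotation) successive; prints rows"""
    p,R=state();rows=[]
    for q,S in way:
        d=R.inv().apply(np.array(q)-p)*1000;w=np.degrees((R.inv()*S).as_rotvec())
        rows.append(np.r_[d,w].round(1).tolist());p,R=np.array(q),S
    print(rows)
def lin(p1,yaw1,n,p0=None,yaw0=None):
    o=manip.get_obs();
    R0=Ro.from_quat(o["ee_rot"]) if yaw0 is None else down(yaw0)
    p0=o["position"] if p0 is None else np.array(p0)
    y=R0.as_matrix()[:,1];y0=np.degrees(np.arctan2(y[1],y[0]));dy=(yaw1-y0+180)%360-180
    return [(p0+(np.array(p1)-p0)*k/n,down(y0+dy*k/n)) for k in range(1,n+1)]
E
python3 - <<'E'
from h import *
plan(lin([.509,.333,.19],52.5,10))
E
```

```text
t 0.1 p [201.8 591.2 201.4] yaw 71.16 zax [-0.    -0.001 -1.   ] F [-0.3 -0.4  0. ] g 0.995 j [-1.26  0.33 -0.06  1.46  0.02  1.35 -0.09]
[[-37.4, -14.5, 1.2, -0.1, 0.0, 1.9], [-37.9, -13.3, 1.1, 0.0, 0.0, 1.9], [-38.3, -12.0, 1.1, 0.0, 0.0, 1.9], [-38.7, -10.8, 1.1, 0.0, 0.0, 1.9], [-39.0, -9.5, 1.1, 0.0, 0.0, 1.9], [-39.3, -8.3, 1.1, 0.0, 0.0, 1.9], [-39.5, -7.0, 1.1, 0.0, 0.0, 1.9], [-39.7, -5.7, 1.1, 0.0, 0.0, 1.9], [-39.9, -4.4, 1.1, 0.0, 0.0, 1.9], [-40.0, -3.1, 1.1, 0.0, 0.0, 1.9]]
```

{"api": "step_arm", "payload": {"motion": [[-37,-14,1,0,0,2],[-38,-13,1,0,0,2],[-38,-12,1,0,0,2],[-39,-11,1,0,0,2],[-39,-10,1,0,0,2],[-39,-8,1,0,0,2],[-39,-7,1,0,0,2],[-40,-6,1,0,0,2],[-40,-4,1,0,0,2],[-40,-3,1,0,0,1]], "jaw": 85, "force": 60}}

```text
clock: 1.35
position: [0.5094, 0.3224, 0.1868]
ee_rot: [0.326, 0.945, -0.004, -0.002]
ft_force: [-0.5, 1.2, -0.7]
grip_width: 0.997
```

```bash
python3 - <<'E'
from h import *
plan(lin([.509,.333,.19],52.5,1)+lin([.509,.333,.061],52.5,4,[.509,.333,.19],52.5))
cv2.imwrite("pics/top2.png",manip.camera("top"));crop("side",(150,80,370,260),3.5,"pics/s2.png")
E
```

```text
t 1.35 p [509.4 322.4 186.8] yaw 51.97 zax [-0.006 -0.006 -1.   ] F [-0.5  1.2 -0.7] g 0.997 j [-0.8   0.3   0.2   1.55 -0.06  1.31  0.31]
[[6.9, 8.1, -3.3, -0.5, -0.0, -0.5], [0.0, 0.0, 32.3, 0.0, 0.0, 0.0], [0.0, 0.0, 32.2, 0.0, 0.0, 0.0], [0.0, 0.0, 32.2, 0.0, 0.0, 0.0], [0.0, 0.0, 32.2, 0.0, 0.0, 0.0]]
```

View pics/s2.png

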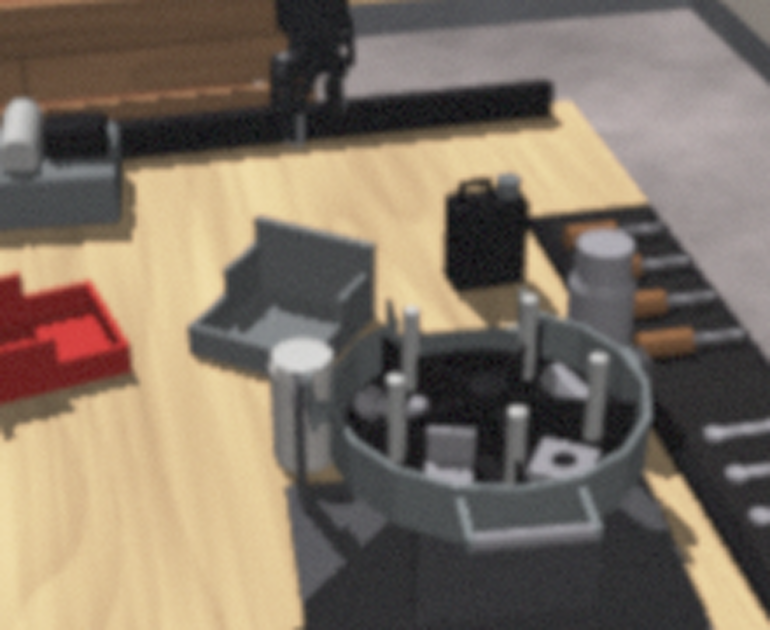

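View pics/top2.png

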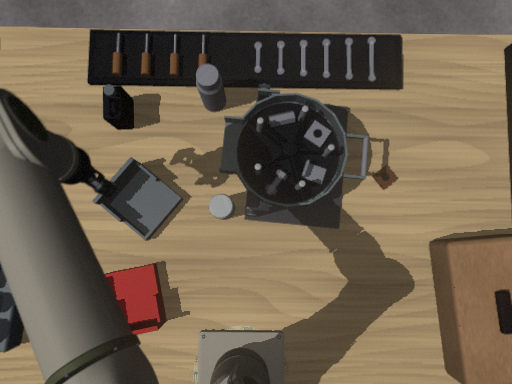

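```bash
python3 - <<'E'
from h import *
print(proj("side",[[.509,.3224,.187],[.509,.333,.095]]),proj("top",[[.509,.3224,.187],[.509,.333,.095]]))
print(manip.get_obs()["clock"])
E
```

```text
[[238.51780283 125.15109294]
 [238.6270251  145.23294216]] [[104.17474358 176.2350055 ]
 [113.6989363  181.08751255]]
1.45
```

{"api": "step_arm", "payload": {"motion": [[7,8,0,-0.5,0,-0.5],[0,0,30,0,0,0],[0,0,30,0,0,0],[0,0,30,0,0,0],[0,0,20,0,0,0],[0,0,5,0,0,0]]}}

```text
clock: 2.2
position: [0.5061, 0.3389, 0.0678]
ee_rot: [0.319, 0.948, 0.002, -0.001]
ft_force: [0.6, -0.2, 0.6]
grip_width: 0.995
```

```bash
python3 - <<'E'
from h import *
plan(lin([.509,.333,.061],52.5,1))
crop("top",(80,130,240,260),4,"pics/t3.png")
E
```

```text
t 2.2 p [506.1 338.9  67.8] yaw 52.82 zax [-0.     0.003 -1.   ] F [ 0.6 -0.2  0.6] g 0.995 j [-0.81  0.4   0.18  1.67 -0.08  1.07  0.32]
[[-5.9, -3.0, 6.8, 0.1, -0.1, 0.3]]
```

View pics/t3.png

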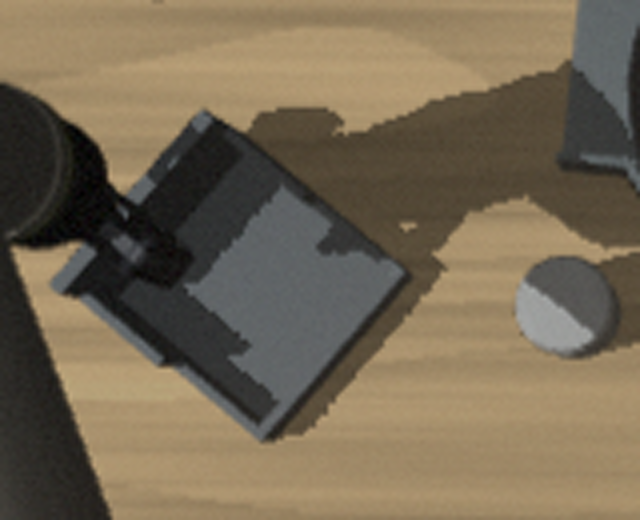

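{"api": "step_arm", "payload": {"motion": [[-5,-3,5,0,0,0],[0,0,0,0,0,0]]}}

```text
clock: 2.5
position: [0.5087, 0.3346, 0.064]
ee_rot: [0.318, 0.948, 0.003, -0.0]
ft_force: [0.1, 0.6, 0.0]
grip_width: 0.997
```

{"api": "step_arm", "payload": {"motion": [[0,0,0,0,0,0],[0,0,0,0,0,0],[0,0,0,0,0,0],[0,0,0,0,0,0],[0,0,0,0,0,0],[0,0,0,0,0,0],[0,0,0,0,0,0]], "jaw": 0, "force": 60}}

```text
clock: 3.38
position: [0.5099, 0.3355, 0.066]
ee_rot: [0.318, 0.948, 0.004, 0.001]
ft_force: [0.2, 1.1, 1.3]
grip_width: -0.0
```

```bash
python3 - <<'E'
from h import *
state()
crop("top",(80,130,240,260),4,"pics/t4.png")
E
```

```text
t 3.38 p [509.9 335.5  66. ] yaw 52.88 zax [ 0.004  0.007 -1.   ] F [0.2 1.1 1.3] g -0.0 j [-0.8   0.4   0.18  1.67 -0.08  1.06  0.33]
```

View pics/t4.png

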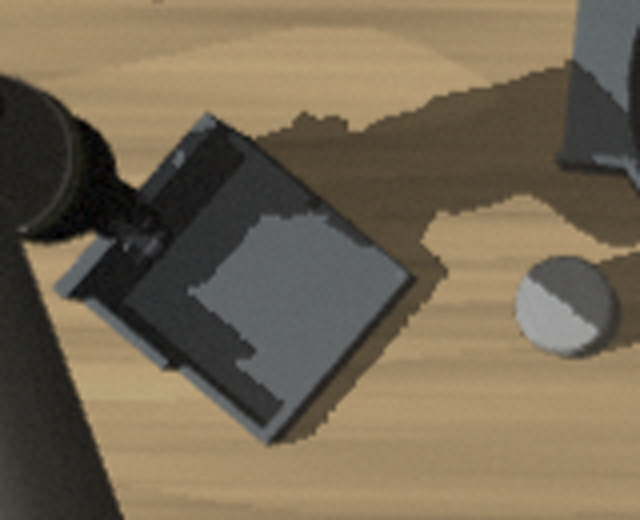

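```bash
python3 - <<'E'
from h import *
crop("side",(190,90,310,210),5,"pics/s5.png")
print(proj("side",manip.get_obs()["position"]),proj("top",manip.get_obs()["position"]))
E
```

```text
[[238.91250387 151.35859221]] [[116.68859622 182.12241015]]
```

View pics/s5.png

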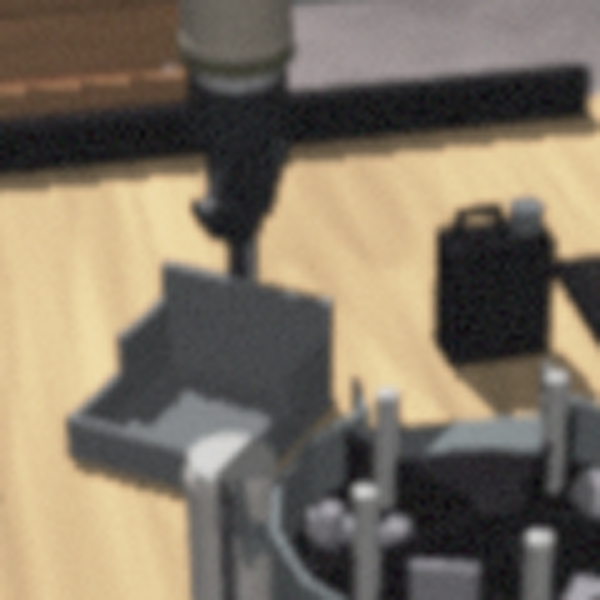

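```bash
python3 - <<'E'
from h import *
t=manip.camera("top");s=manip.camera("side")
for im in(t,s):
    im[:]=np.clip(im.astype(float)*1.0,0,255)
a=cv2.resize(t[160:220,80:150],None,fx=10,fy=10,interpolation=cv2.INTER_CUBIC)
b=cv2.resize(s[110:170,210:270],None,fx=10,fy=10,interpolation=cv2.INTER_CUBIC)
g=lambda x:(255*(x/255.)**.5).astype(np.uint8)
cv2.imwrite("pics/t6.png",g(a));cv2.imwrite("pics/s6.png",g(b))
T0=cv2.imread("pics/t3.png");
p=manip.get_obs()["position"]
u=np.array([np.cos(np.radians(52.9)),np.sin(np.radians(52.9)),0])
for k in(-.05,0,.05):
  q=p+u*k;q[2]=.075;print(k,(proj("top",q)-[80,130])*4,(proj("side",q)-[210,110])*10)
E
```

```text
-0.05 [[200.9195725  253.28187392]] [[230.46519968 452.72813495]]
0 [[141.97875808 206.85347292]] [[288.49701464 393.77199348]]
0.05 [[ 83.25157491 160.61467621]] [[344.15797999 337.23985379]]
```

View pics/t6.png

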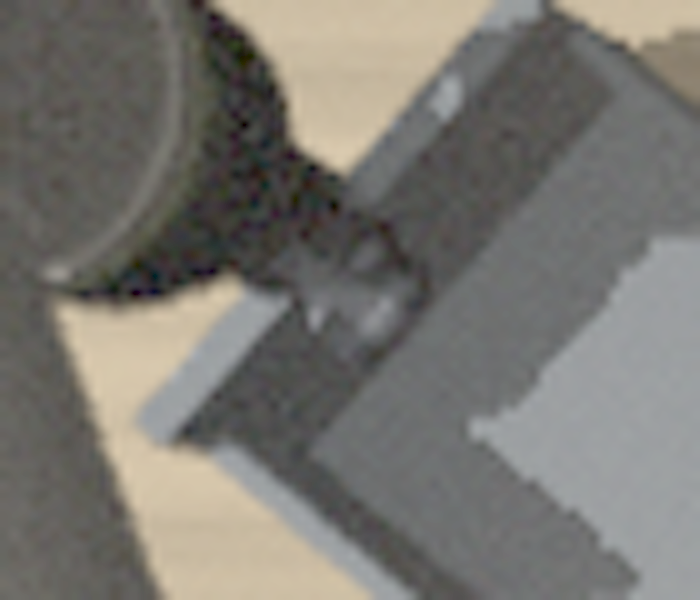

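View pics/s6.png

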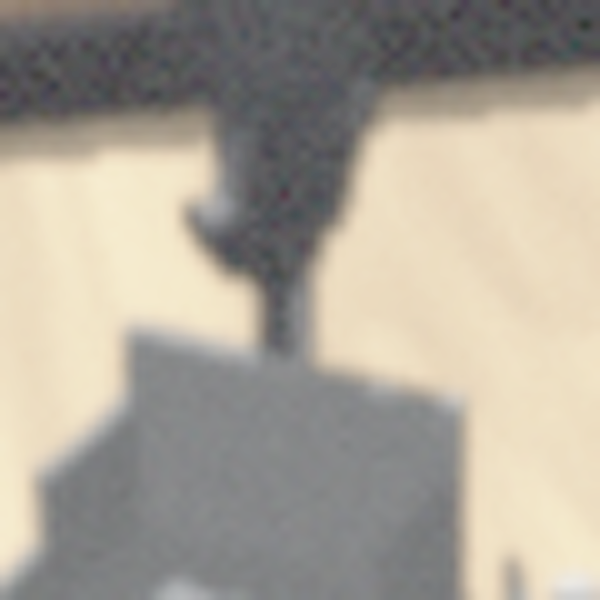

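```bash
python3 - <<'E'
from h import *
def tri(a,b):
    o1,v1=ray("top",a);o2,v2=ray("side",b);v1,v2=v1[0],v2[0]
    s=np.linalg.lstsq(np.c_[v1,-v2],o2-o1,rcond=None)[0]
    A=o1+s[0]*v1;B=o2+s[1]*v2;return (A+B)/2,np.linalg.norm(A-B)
T=lambda x,y:[80+x/10,160+y/10];S=lambda x,y:[210+x/10,110+y/10]
print("left outer/inner corner",tri(T(138,420),S(130,330)),tri(T(180,440),S(133,345)))
print("right",tri(T(505,-8),S(462,390)),tri(T(545,5),S(462,405)))
print(plane("side",[S(130,335),S(462,400)],.095),plane("top",[T(158,430),T(525,0)],.095))
E
```

```text
left outer/inner corner (array([0.45514173, 0.38617428, 0.08296333]), np.float64(0.00019009977951560777)) (array([0.45232033, 0.37504366, 0.08238858]), np.float64(0.0046310183212613645))
right (array([0.56875991, 0.29289509, 0.0925517 ]), np.float64(0.0029865022879653866)) (array([0.56603212, 0.28252923, 0.09198198]), np.float64(0.003863664516888398))
[[0.45173143 0.36043389 0.095     ]
 [0.5677266  0.28129454 0.095     ]] [[0.45175588 0.37601951 0.095     ]
 [0.56479479 0.28699962 0.095     ]]
```

{"api": "step_arm", "payload": {"motion": [[0,0,-10,0,0,0],[0,0,-10,0,0,0],[0,0,0,0,0,0]]}}

```text
clock: 3.95
position: [0.5099, 0.3354, 0.0879]
ee_rot: [0.318, 0.948, 0.004, 0.001]
ft_force: [-0.0, 0.4, -0.7]
grip_width: -0.003
```

```bash
python3 - <<'E'
from h import *
state()
crop("side",(190,90,310,210),5,"pics/s7.png")
crop("top",(80,130,240,260),4,"pics/t7.png")
E
```

```text
t 3.95 p [509.9 335.4  87.9] yaw 52.88 zax [ 0.004  0.008 -1.   ] F [-0.   0.4 -0.7] g -0.003 j [-0.8   0.38  0.18  1.66 -0.08  1.11  0.33]
```

View pics/s7.png

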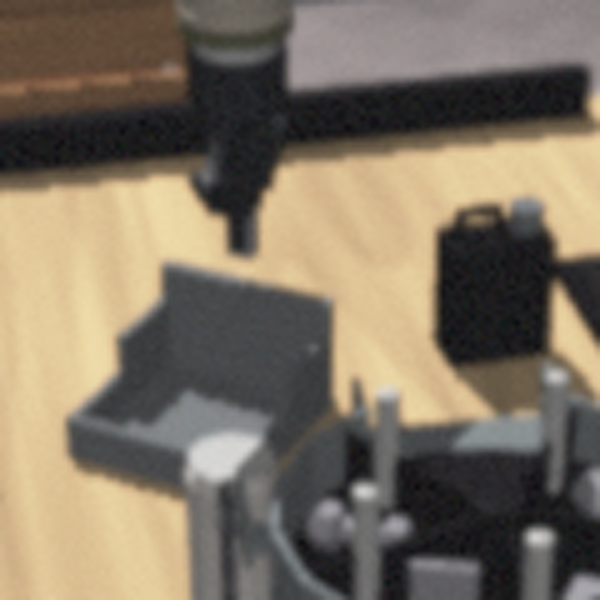

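View pics/t7.png

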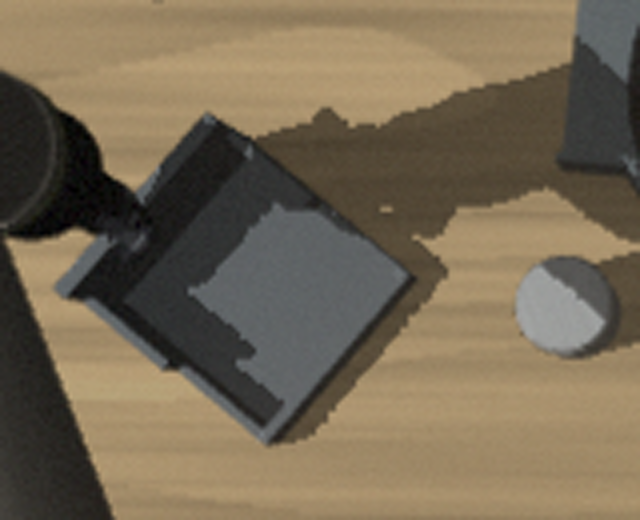

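```bash
python3 - <<'E'
from h import *
for q in ([.510,.3354,.088],[.510,.3354,.117],[.54,.375,.088],[.509,.332,.095]):
    print(q,(proj("top",q)-[80,130])*4,(proj("side",q)-[190,90])*5)
E
```

```text
[0.51, 0.3354, 0.088] [[135.01174228 204.1188362 ]] [[244.05860466 282.40920454]]
[0.51, 0.3354, 0.117] [[118.5495782  198.36029716]] [[243.10652582 249.65378089]]
[0.54, 0.375, 0.088] [[ 75.95331649 157.5355208 ]] [[271.87673341 254.51365238]]
[0.509, 0.332, 0.095] [[136.35436203 204.3717509 ]] [[243.37086438 276.77689231]]
```

{"api": "step_arm", "payload": {"motion": [[0,0,0,0,0,0],[0,0,0,0,0,0],[0,0,0,0,0,0],[0,0,0,0,0,0],[0,0,0,0,0,0],[0,0,0,0,0,0]], "jaw": 85}}

```text
clock: 4.8
position: [0.509, 0.3348, 0.0859]
ee_rot: [0.318, 0.948, 0.003, 0.0]
ft_force: [-0.1, -0.3, -0.6]
grip_width: 0.997
```

```bash
python3 - <<'E'
from h import *
state()
crop("side",(190,90,290,170),7,"pics/s8.png")
crop("top",(80,140,180,220),7,"pics/t8.png")
E
```

```text
t 4.8 p [509.  334.8  85.9] yaw 52.88 zax [ 0.002  0.006 -1.   ] F [-0.1 -0.3 -0.6] g 0.997 j [-0.8   0.38  0.18  1.66 -0.08  1.1   0.33]
```

View pics/s8.png

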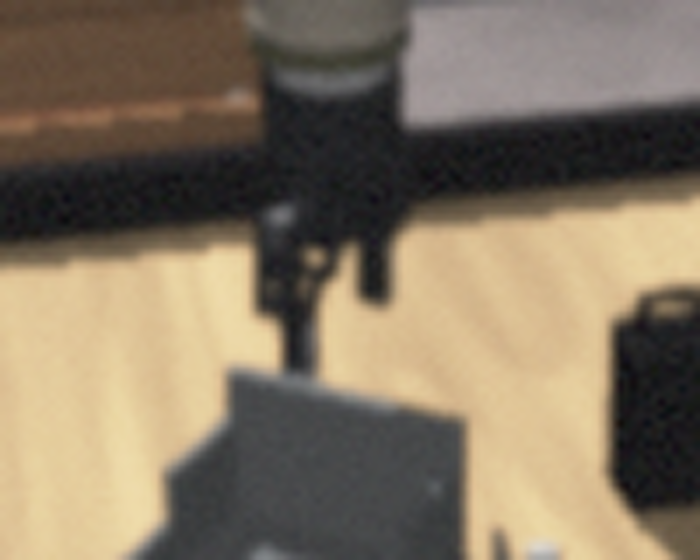

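View pics/t8.png

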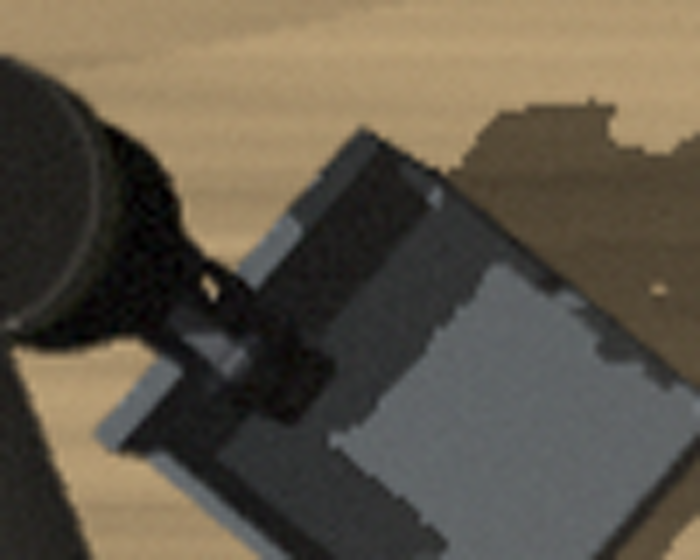

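```bash
cat >>h.py <<'E'
def tri(a,b):
    o1,v1=ray("top",a);o2,v2=ray("side",b);v1,v2=v1[0],v2[0]
    s=np.linalg.lstsq(np.c_[v1,-v2],o2-o1,rcond=None)[0]
    A=o1+s[0]*v1;B=o2+s[1]*v2;return ((A+B)/2).round(4),round(np.linalg.norm(A-B),4)
E
python3 - <<'E'
from h import *
T=lambda x,y:[80+x/7,140+y/7];S=lambda x,y:[190+x/7,90+y/7]
for a in((290,380),(300,360),(290,420)):
  print(tri(T(*a),S(300,375)))
# cameras
for n in("top","side"):
  c=manip.camera_info(n);print(-c["R"].T@c["t"])
# flange check: body ring in both views
print(tri(T(0,200),S(330,40)))
E
```

```text
(array([0.4771, 0.3017, 0.1228]), np.float64(0.0089))
(array([0.4804, 0.2983, 0.1246]), np.float64(0.0013))
(array([0.4696, 0.2994, 0.1246]), np.float64(0.023))
[ 0.38962827 -0.02402577  1.08182022]
[ 0.24578536 -1.19714133  0.96015461]
(array([0.5082, 0.327 , 0.3035]), np.float64(0.0007))
```

{"api": "step_arm", "payload": {"motion": [[0,-2,16,0.3,0,0],[0,0,16,0,0,0],[0,0,14,0,0,0],[0,0,4,0,0,0]]}}

```text
clock: 5.4
position: [0.507, 0.3327, 0.0314]
ee_rot: [0.318, 0.948, -0.0, -0.001]
ft_force: [0.0, 0.3, -0.2]
grip_width: 0.996
```

```bash
python3 - <<'E'
from h import *
state()
crop("side",(190,90,290,170),7,"pics/s9.png")
E
```

```text
t 5.4 p [507.  332.7  31.4] yaw 52.89 zax [-0.003  0.    -1.   ] F [ 0.   0.3 -0.2] g 0.996 j [-0.8   0.44  0.18  1.7  -0.09  1.01  0.33]
```

View pics/s9.png

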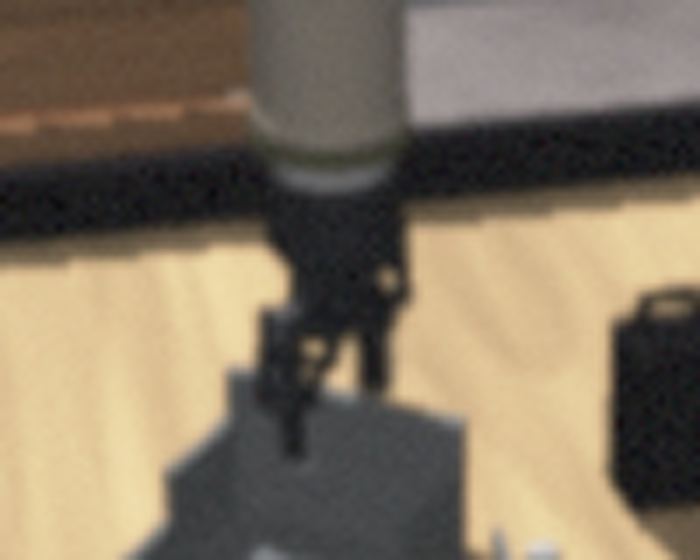

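{"api": "step_arm", "payload": {"motion": [[0,0,0,0,0,0],[0,0,0,0,0,0],[0,0,0,0,0,0],[0,0,0,0,0,0],[0,0,0,0,0,0],[0,0,0,0,0,0]], "jaw": 0, "force": 60}}

```text
clock: 6.2
position: [0.508, 0.3335, 0.0329]
ee_rot: [0.318, 0.948, 0.001, -0.0]
ft_force: [-0.6, 0.7, -0.8]
grip_width: 0.128
```

```bash
python3 - <<'E'
from h import *
state()
E
```

```text
t 6.2 p [508.  333.5  32.9] yaw 52.89 zax [-0.     0.002 -1.   ] F [-0.6  0.7 -0.8] g 0.128 j [-0.8   0.44  0.18  1.7  -0.09  1.01  0.33]
```

{"api": "step_arm", "payload": {"motion": [[0,0,-10,0,0,0],[0,0,-15,0,0,0],[0,0,0,0,0,0]]}}

```text
clock: 6.58
position: [0.508, 0.3334, 0.0597]
ee_rot: [0.318, 0.948, 0.001, -0.001]
ft_force: [0.3, -0.2, -2.1]
grip_width: 0.131
```

```bash
python3 - <<'E'
from h import *
plan(lin([.607,.25,.060],85.2,7)+lin([.607,.165,.060],85.2,4,[.607,.25,.060],85.2))
cv2.imwrite("pics/side10.png",manip.camera("side"))
E
```

```text
t 6.58 p [508.  333.4  59.7] yaw 52.88 zax [-0.     0.002 -1.   ] F [ 0.3 -0.2 -2.1] g 0.131 j [-0.8   0.41  0.18  1.68 -0.08  1.06  0.33]
[[-18.5, -1.0, -0.1, 0.1, -0.1, -4.6], [-18.3, -2.4, -0.0, 0.0, 0.0, -4.6], [-18.1, -3.9, -0.0, 0.0, 0.0, -4.6], [-17.7, -5.4, -0.0, 0.0, 0.0, -4.6], [-17.2, -6.8, -0.0, 0.0, 0.0, -4.6], [-16.6, -8.1, -0.0, 0.0, 0.0, -4.6], [-15.9, -9.4, -0.0, 0.0, 0.0, -4.6], [-1.8, -21.2, 0.0, 0.0, 0.0, 0.0], [-1.8, -21.2, 0.0, 0.0, 0.0, 0.0], [-1.8, -21.2, 0.0, 0.0, 0.0, 0.0], [-1.8, -21.2, 0.0, 0.0, 0.0, 0.0]]
```

View pics/side10.png

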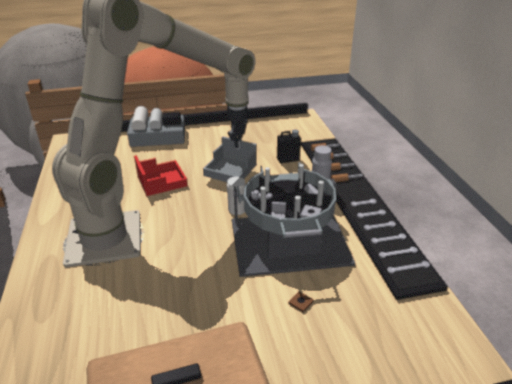

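{"api": "step_arm", "payload": {"motion": [[-18,-1,0,0,0,-4.5],[-18,-2,0,0,0,-4.5],[-18,-4,0,0,0,-4.5],[-18,-5,0,0,0,-4.5],[-17,-7,0,0,0,-4.5],[-17,-8,0,0,0,-4.5],[-12,-9,0,0,0,-3.5],[0,0,0,0,0,0]]}}

```text
clock: 7.62
position: [0.6032, 0.249, 0.0555]
ee_rot: [0.049, 0.999, -0.0, -0.003]
ft_force: [-0.5, -0.2, -1.7]
grip_width: 0.133
```

```bash
python3 - <<'E'
from h import *
plan(lin([.607,.24,.060],85.2,1)+lin([.607,.165,.060],85.2,4,[.607,.24,.060],85.2))
cv2.imwrite("pics/top11.png",manip.camera("top"))
E
```

```text
t 7.62 p [603.2 249.   55.5] yaw 84.43 zax [-0.006 -0.001 -1.   ] F [-0.5 -0.2 -1.7] g 0.133 j [-0.55  0.51  0.12  1.54 -0.07  1.1   1.06]
[[-4.6, -8.6, -4.6, -0.1, -0.3, -0.8], [-1.6, -18.7, 0.0, 0.0, 0.0, 0.0], [-1.6, -18.7, 0.0, 0.0, 0.0, 0.0], [-1.6, -18.7, 0.0, 0.0, 0.0, 0.0], [-1.6, -18.7, 0.0, 0.0, 0.0, 0.0]]
```

View pics/top11.png

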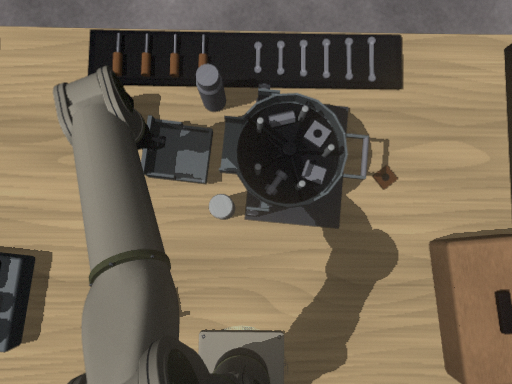

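{"api": "step_arm", "payload": {"motion": [[-4,-9,-4,0,0,-1],[-2,-18,0,0,0,0],[-2,-18,0,0,0,0],[-2,-18,0,0,0,0],[0,-10,0,0,0,0],[0,0,0,0,0,0]]}}

```text
clock: 8.43
position: [0.6055, 0.1712, 0.0598]
ee_rot: [0.04, 0.999, -0.0, -0.004]
ft_force: [-0.5, -0.2, -2.8]
grip_width: 0.127
```

```bash
python3 - <<'E'
from h import *
plan(lin([.607,.165,.060],85.2,1))
crop("top",(130,70,300,220),4.5,"pics/t12.png")
crop("side",(190,90,350,210),4.8,"pics/s12.png")
E
```

```text
t 8.43 p [605.5 171.2  59.8] yaw 85.37 zax [-0.007 -0.    -1.   ] F [-0.5 -0.2 -2.8] g 0.127 j [-0.46  0.46  0.14  1.61 -0.07  1.09  1.19]
[[-2.0, -6.1, -0.2, -0.0, -0.4, 0.2]]
```

View pics/t12.png

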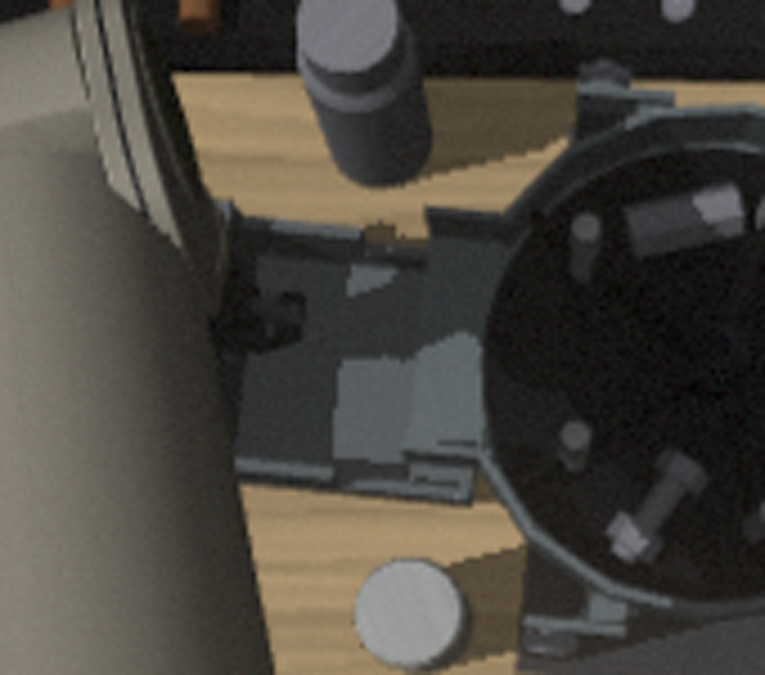

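View pics/s12.png

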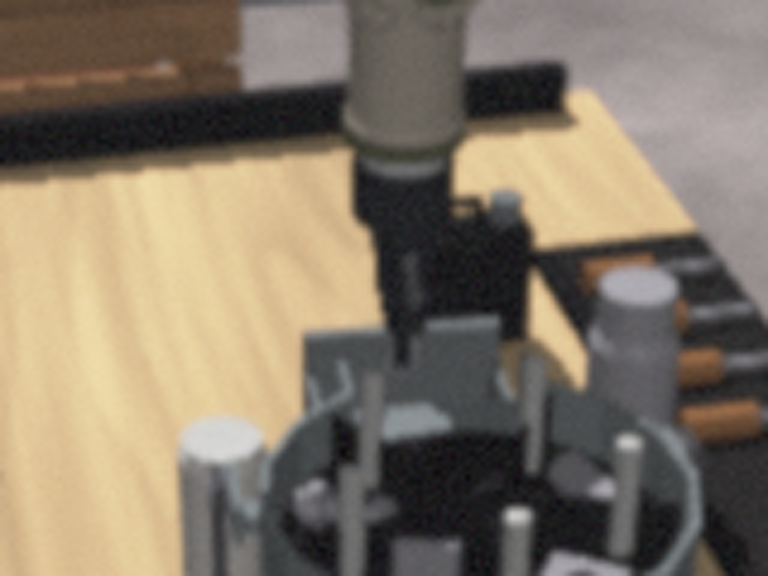

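```bash
cat >>h.py <<'E'
C=np.array([.5834,-.1130]);TH=np.radians(85.2);XS=np.array([np.cos(TH),np.sin(TH)]);YS=np.array([-XS[1],XS[0]])
def tostand(P): P=np.atleast_2d(P)[:,:2]-C; return np.c_[P@XS,P@YS]
E
python3 - <<'E'
from h import *
T=lambda x,y:np.array([130+x/4.5,70+y/4.5])
for p,z in(((240,475),.092),((333,482),.092),((470,503),.062),((222,203),.122),((360,228),.092)):
  print(p,(tostand(plane("top",T(*p),z))*1000).round(1))
print(tostand([.6055,.1712])*1000)
# chute walls
for p,z in (((425,210),.17),((408,452),.17)): print("chute",(tostand(plane("top",T(*p),z))*1000).round(1))
E
```

```text
(240, 475) [[262.   79.2]]
(333, 482) [[208.2  78.1]]
(470, 503) [[129.9  78.9]]
(222, 203) [[284.  -70.9]]
(360, 228) [[208.7 -72.6]]
[[285.05255094   1.75875089]]
chute [[164.1 -64.4]]
chute [[159.5  67.8]]
```

{"api": "step_arm", "payload": {"motion": [[-2,-6,4,0,0,0],[0,0,10,0,0,0],[0,0,8,0,0,0],[0,0,3,0,0,0],[0,0,0,0,0,0]]}}

```text
clock: 9.15
position: [0.6062, 0.1684, 0.033]
ee_rot: [0.038, 0.999, 0.0, -0.004]
ft_force: [-2.3, -0.8, 3.6]
grip_width: 0.134
```

```bash
python3 - <<'E'
from h import *
state()
E
```

```text
t 9.15 p [606.2 168.4  33. ] yaw 85.63 zax [-0.008  0.001 -1.   ] F [-2.3 -0.8  3.6] g 0.134 j [-0.45  0.49  0.14  1.63 -0.08  1.04  1.21]
```

{"api": "step_arm", "payload": {"motion": [[0,0,0,0,0,0],[0,0,0,0,0,0],[0,0,0,0,0,0],[0,0,0,0,0,0],[0,0,-20,0,0,0],[0,0,-45,0,0,0],[0,0,-45,0,0,0],[0,0,-45,0,0,0],[0,0,-45,0,0,0]], "jaw": 85}}

```text
clock: 10.28
position: [0.6065, 0.1681, 0.2418]
ee_rot: [0.038, 0.999, 0.0, -0.005]
ft_force: [0.9, -0.6, 0.2]
grip_width: 0.997
```

```bash
python3 - <<'E'
from h import *
state()
crop("top",(130,70,300,220),4.5,"pics/t13.png")
E
```

```text
t 10.28 p [606.5 168.1 241.8] yaw 85.65 zax [-0.01  0.   -1.  ] F [ 0.9 -0.6  0.2] g 0.997 j [-0.46  0.33  0.16  1.39 -0.06  1.44  1.19]
```

View pics/t13.png

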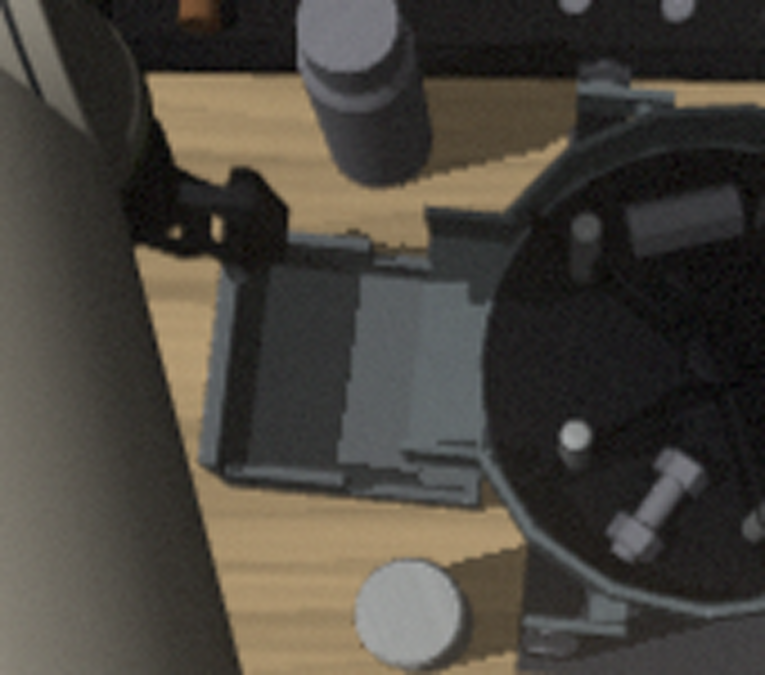

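```bash
python3 - <<'E'
from h import *
plan(lin([.495,-.138,.235],105.7,9))
E
```

```text
t 10.32 p [608.7 168.6 249.1] yaw 85.64 zax [-0.001  0.004 -1.   ] F [ 0.1 -0.2  6.2] g 0.999 j [-0.46  0.33  0.16  1.38 -0.06  1.44  1.19]
[[10.0, -34.9, 1.5, 0.2, -0.1, -2.2], [11.4, -34.5, 1.6, 0.0, 0.0, -2.2], [12.7, -34.0, 1.6, 0.0, 0.0, -2.2], [14.0, -33.5, 1.6, 0.0, 0.0, -2.2], [15.3, -33.0, 1.6, 0.0, 0.0, -2.2], [16.6, -32.3, 1.6, 0.0, 0.0, -2.2], [17.8, -31.7, 1.6, 0.0, 0.0, -2.2], [19.0, -31.0, 1.6, 0.0, 0.0, -2.2], [20.2, -30.2, 1.6, 0.0, 0.0, -2.2]]
```

{"api": "step_arm", "payload": {"motion": [[10,-35,1,0,0,-2],[11,-35,1,0,0,-2],[13,-34,1,0,0,-2],[14,-34,1,0,0,-2],[15,-33,1,0,0,-2],[17,-32,1,0,0,-2],[18,-32,1,0,0,-2],[19,-31,1,0,0,-2],[12,-20,0,0,0,-2],[0,0,0,0,0,0]]}}

```text
clock: 11.58
position: [0.4948, -0.1357, 0.2541]
ee_rot: [-0.123, 0.992, 0.003, 0.01]
ft_force: [-0.7, 1.1, -0.3]
grip_width: 0.997
```

```bash
python3 - <<'E'
from h import *
plan(lin([.495,-.138,.21],105.7,1)+lin([.495,-.138,.151],105.7,3,[.495,-.138,.21],105.7))
crop("side",(190,90,350,210),4.8,"pics/s14.png")
crop("top",(200,70,360,220),4.5,"pics/t14.png")
E
```

```text
t 11.57 p [ 494.8 -135.7  254.1] yaw 104.13 zax [ 0.019  0.008 -1.   ] F [-0.7  1.1 -0.3] g 0.997 j [-0.13  0.04  0.33  1.7  -0.02  1.39  2.02]
[[1.2, -2.4, 44.1, 0.2, 1.2, -1.6], [0.0, 0.0, 19.7, 0.0, 0.0, -0.0], [0.0, 0.0, 19.7, 0.0, 0.0, 0.0], [0.0, 0.0, 19.7, 0.0, 0.0, 0.0]]
```

View pics/s14.png

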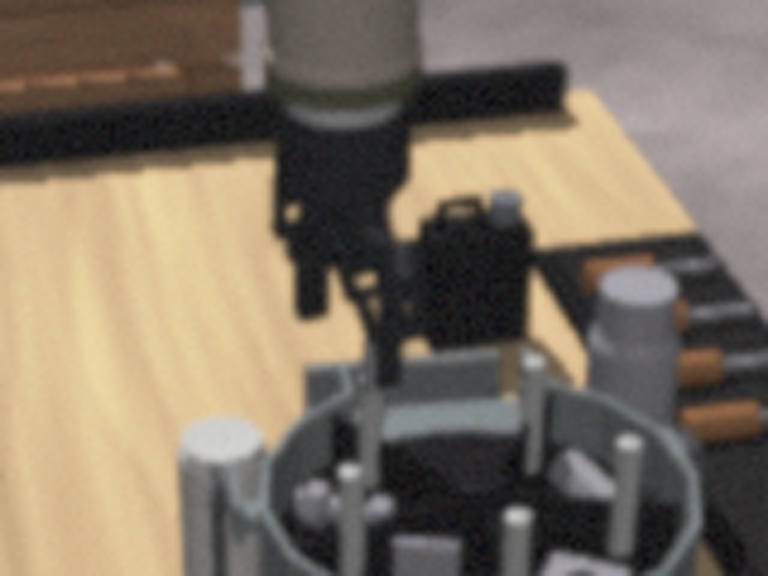

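View pics/t14.png

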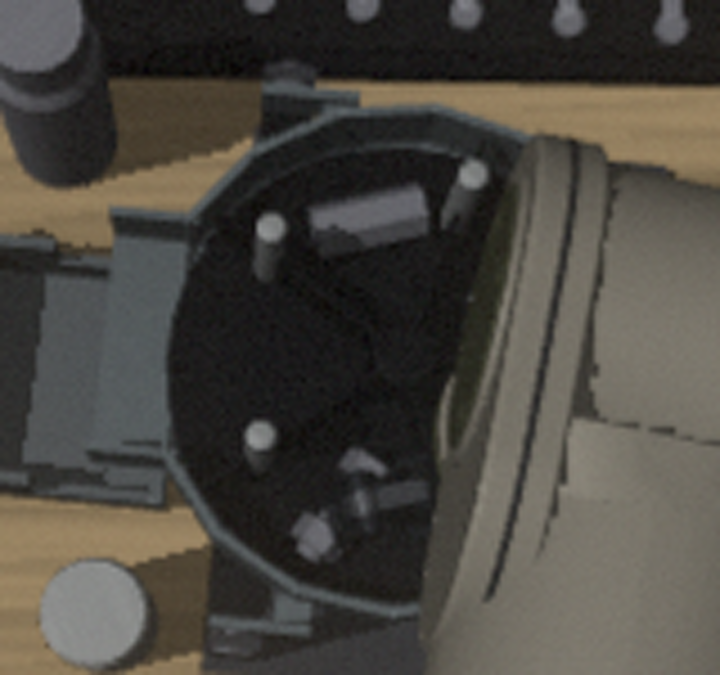

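```bash
python3 - <<'E'
from h import *
for z in(.215,.254,.267,.295): print(z,(proj("side",[.4948,-.1357,z])-[190,90])*4.8)
E
```

```text
0.215 [[347.36877345 463.04306065]]
0.254 [[347.62323687 408.98924703]]
0.267 [[347.70938282 390.55950313]]
0.295 [[347.89720768 350.14300709]]
```

{"api": "step_arm", "payload": {"motion": [[1,-2,10,0,1.2,-1.5],[0,0,0,0,0,0]]}}

```text
clock: 11.92
position: [0.4959, -0.1333, 0.243]
ee_rot: [-0.14, 0.99, 0.002, -0.001]
ft_force: [-0.1, 0.4, -1.1]
grip_width: 0.999
```

```bash
python3 - <<'E'
from h import *
plan(lin([.495,-.138,.15],105.7,4))
E
```

```text
t 11.93 p [ 495.9 -133.3  243. ] yaw 106.06 zax [-0.003  0.003 -1.   ] F [-0.1  0.4 -1.1] g 0.999 j [-0.14  0.06  0.33  1.7  -0.02  1.39  2.05]
[[0.5, -1.2, 23.3, 0.2, -0.1, 0.1], [0.5, -1.1, 23.3, 0.0, 0.0, 0.1], [0.5, -1.1, 23.3, 0.0, 0.0, 0.1], [0.5, -1.1, 23.3, 0.0, 0.0, 0.1]]
```

{"api": "step_arm", "payload": {"motion": [[1,-4,23,0,0,0],[0,0,23,0,0,0],[0,0,23,0,0,0],[0,0,18,0,0,0],[0,0,3,0,0,0]]}}

```text
clock: 12.55
position: [0.497, -0.1339, 0.1497]
ee_rot: [-0.142, 0.99, 0.002, -0.002]
ft_force: [0.0, -0.2, -0.4]
grip_width: 0.997
```

```bash
python3 - <<'E'
from h import *
plan(lin([.495,-.138,.15],105.7,1))
crop("side",(190,90,350,210),4.8,"pics/s15.png")
E
```

```text
t 12.55 p [ 497.  -133.9  149.7] yaw 106.33 zax [-0.005  0.003 -1.   ] F [ 0.  -0.2 -0.4] g 0.997 j [-0.13  0.13  0.33  1.83 -0.05  1.2   2.07]
[[3.0, -3.4, -0.3, 0.3, -0.2, 0.6]]
```

View pics/s15.png

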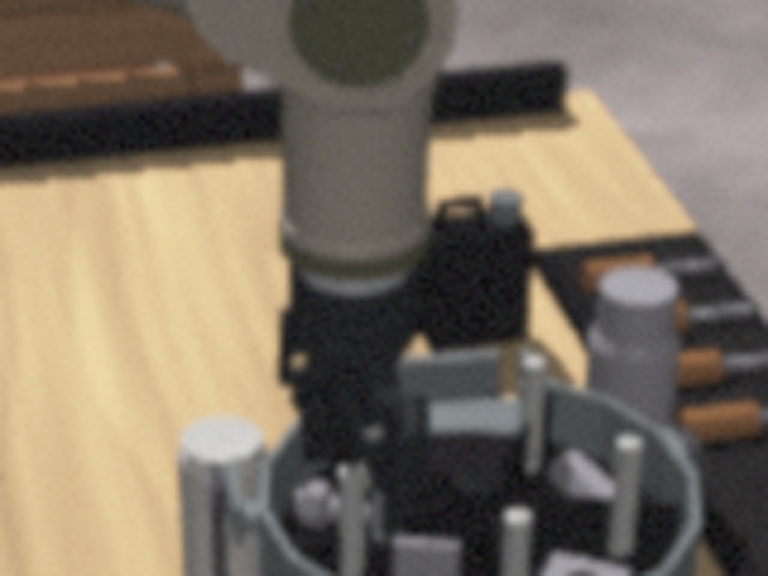

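{"api": "step_arm", "payload": {"motion": [[3,-3,0,0,0,0.5],[0,0,0,0,0,0]]}}

```text
clock: 12.85
position: [0.4959, -0.1379, 0.1514]
ee_rot: [-0.138, 0.99, 0.002, -0.001]
ft_force: [0.1, -0.0, 0.7]
grip_width: 0.996
```

{"api": "step_arm", "payload": {"motion": [[0,0,0,0,0,0],[0,0,0,0,0,0],[0,0,0,0,0,0],[0,0,0,0,0,0],[0,0,0,0,0,0],[0,0,0,0,0,0]], "jaw": 0, "force": 40}}

```text
clock: 13.6
position: [0.4965, -0.1379, 0.1526]
ee_rot: [-0.138, 0.99, 0.002, -0.0]
ft_force: [-0.1, 0.4, -0.4]
grip_width: 0.172
```

```bash
python3 - <<'E'
from h import *
p,R=state()
d=p[:2]-C;a0=np.degrees(np.arctan2(d[1],d[0]));r=np.linalg.norm(d);print(a0,r)
r=.092
y=R.as_matrix()[:,1];y0=np.degrees(np.arctan2(y[1],y[0]))
n=14;w=[]
for k in range(1,n+1):
    a=np.radians(a0-74.7*k/n);w.append(([C[0]+r*np.cos(a),C[1]+r*np.sin(a),p[2]],down(y0-74.7*k/n)))
plan(w)
E
```

```text
t 13.6 p [ 496.5 -137.9  152.6] yaw 105.83 zax [-0.001  0.003 -1.   ] F [-0.1  0.4 -0.4] g 0.172 j [-0.12  0.12  0.33  1.83 -0.05  1.2   2.07]
-163.98762273303547 0.09042241129473842
t 13.6 p [ 496.5 -137.9  152.6] yaw 105.83 zax [-0.001  0.003 -1.   ] F [-0.1  0.4 -0.4] g 0.172 j [-0.12  0.12  0.33  1.83 -0.05  1.2   2.07]
[[1.2, 8.6, 0.0, 0.2, -0.0, 5.3], [-0.4, 8.6, 0.0, 0.0, 0.0, 5.3], [-0.4, 8.6, 0.0, 0.0, 0.0, 5.3], [-0.4, 8.6, 0.0, 0.0, 0.0, 5.3], [-0.4, 8.6, 0.0, 0.0, 0.0, 5.3], [-0.4, 8.6, 0.0, 0.0, 0.0, 5.3], [-0.4, 8.6, 0.0, 0.0, 0.0, 5.3], [-0.4, 8.6, 0.0, 0.0, 0.0, 5.3], [-0.4, 8.6, 0.0, 0.0, 0.0, 5.3], [-0.4, 8.6, 0.0, 0.0, 0.0, 5.3], [-0.4, 8.6, 0.0, 0.0, 0.0, 5.3], [-0.4, 8.6, 0.0, 0.0, 0.0, 5.3], [-0.4, 8.6, 0.0, 0.0, 0.0, 5.3], [-0.4, 8.6, 0.0, 0.0, 0.0, 5.3]]
```

{"api": "step_arm", "payload": {"motion": [[0,8.6,0,0,0,5.3],[-0.4,8.6,0,0,0,5.3],[-0.4,8.6,0,0,0,5.3],[-0.4,8.6,0,0,0,5.3]]}}

```text
clock: 14.1
position: [0.4933, -0.1043, 0.1526]
ee_rot: [0.053, 0.999, 0.001, -0.0]
ft_force: [1.0, -0.2, -0.8]
grip_width: 0.176
```

```bash
cat > turn.py <<'E'
from h import *
import sys
goal=float(sys.argv[1]) # post angle goal deg (unwrapped 0..360)
p,R=state()
d=p[:2]-C;a0=np.degrees(np.arctan2(d[1],d[0]))%360;print("post ang",a0,np.linalg.norm(d))
tot=goal-a0;n=max(1,int(np.ceil(abs(tot)/5.3)));w=[]
y=R.as_matrix()[:,1];y0=np.degrees(np.arctan2(y[1],y[0]))
yg=goal-90  # tool yaw tangential
for k in range(1,n+1):
    a=np.radians(a0+tot*k/n);w.append(([C[0]+.092*np.cos(a),C[1]+.092*np.sin(a),.152],down(y0+((yg-y0+180)%360-180)*k/n)))
plan(w)
E
python3 turn.py 121.1
```

```text
t 14.1 p [ 493.3 -104.3  152.6] yaw 83.95 zax [-0.     0.002 -1.   ] F [ 1.  -0.2 -0.8] g 0.176 j [-0.18  0.1   0.32  1.86 -0.03  1.19  1.62]
post ang 174.5157429165692 0.0905339919816358
t 14.1 p [ 493.3 -104.3  152.6] yaw 83.95 zax [-0.     0.002 -1.   ] F [ 1.  -0.2 -0.8] g 0.176 j [-0.18  0.1   0.32  1.86 -0.03  1.19  1.62]
[[1.2, 7.8, 0.6, 0.1, -0.0, 4.8], [-0.3, 7.8, 0.0, 0.0, 0.0, 4.8], [-0.3, 7.8, 0.0, 0.0, 0.0, 4.8], [-0.3, 7.8, 0.0, 0.0, 0.0, 4.8], [-0.3, 7.8, 0.0, 0.0, 0.0, 4.8], [-0.3, 7.8, 0.0, 0.0, 0.0, 4.8], [-0.3, 7.8, 0.0, 0.0, 0.0, 4.8], [-0.3, 7.8, 0.0, 0.0, 0.0, 4.8], [-0.3, 7.8, 0.0, 0.0, 0.0, 4.8], [-0.3, 7.8, 0.0, 0.0, 0.0, 4.8], [-0.3, 7.8, 0.0, 0.0, 0.0, 4.8]]
```

{"api": "step_arm", "payload": {"motion": [[0,7.8,0,0,0,4.8],[-0.3,7.8,0,0,0,4.8],[-0.3,7.8,0,0,0,4.8],[-0.3,7.8,0,0,0,4.8],[-0.3,7.8,0,0,0,4.8],[-0.3,7.8,0,0,0,4.8],[-0.3,7.8,0,0,0,4.8],[-0.3,7.8,0,0,0,4.8],[-0.3,7,0,0,0,4.8],[0,3,0,0,0,2]]}}

```text
clock: 15.35
position: [0.5279, -0.04, 0.1526]
ee_rot: [0.443, 0.896, 0.0, -0.0]
ft_force: [0.1, -0.7, -0.7]
grip_width: 0.172
```

```bash
python3 turn.py 121.1
```

```text
t 15.35 p [527.9 -40.  152.6] yaw 37.37 zax [-0.     0.001 -1.   ] F [ 0.1 -0.7 -0.7] g 0.172 j [-0.3   0.15  0.32  1.8  -0.05  1.2   0.69]
post ang 127.23908939616655 0.09169776072989286
t 15.35 p [527.9 -40.  152.6] yaw 37.37 zax [-0.     0.001 -1.   ] F [ 0.1 -0.7 -0.7] g 0.172 j [-0.3   0.15  0.32  1.8  -0.05  1.2   0.69]
[[0.2, 4.9, 0.6, 0.0, -0.0, 3.1], [-0.1, 4.9, 0.0, 0.0, 0.0, 3.1]]
```

{"api": "step_arm", "payload": {"motion": [[0,5,0,0,0,3],[0,4.5,0,0,0,3],[0,0,0,0,0,0]]}}

```text
clock: 15.72
position: [0.5365, -0.0339, 0.1526]
ee_rot: [0.49, 0.872, 0.001, 0.0]
ft_force: [3.2, -0.0, -0.6]
grip_width: 0.171
```

```bash
python3 turn.py 121.2
```

```text
t 15.72 p [536.5 -33.9 152.6] yaw 31.27 zax [ 0.001  0.001 -1.   ] F [ 3.2 -0.  -0.6] g 0.171 j [-0.31  0.17  0.32  1.78 -0.06  1.2   0.57]
post ang 120.64829198212827 0.091920743285851
t 15.72 p [536.5 -33.9 152.6] yaw 31.27 zax [ 0.001  0.001 -1.   ] F [ 3.2 -0.  -0.6] g 0.171 j [-0.31  0.17  0.32  1.78 -0.06  1.2   0.57]
[[0.1, -0.9, 0.6, 0.1, 0.0, 0.1]]
```

Good (within 0.6°). Release, rise, and check the rotor.

{"api": "step_arm", "payload": {"motion": [[0,0,0,0,0,0],[0,0,0,0,0,0],[0,0,0,0,0,0],[0,0,0,0,0,0],[0,0,-20,0,0,0],[0,0,-40,0,0,0],[0,0,-40,0,0,0]], "jaw": 85}}

```text
clock: 16.6
position: [0.5337, -0.0346, 0.2519]
ee_rot: [0.49, 0.872, -0.002, -0.003]
ft_force: [0.6, 0.4, 1.1]
grip_width: 0.997
```

```bash
python3 - <<'E'
from h import *
# target: above bar
ph=np.array([C[0]-.185*XS[0],C[1]-.185*XS[1]]);print("bar",ph)
plan(lin([ph[0],ph[1],.245],85.2,1))
crop("top",(130,70,380,235),3,"pics/t16.png")
crop("side",(190,90,350,250),3.7,"pics/s16.png")
E
```

```text
bar [ 0.5679196  -0.29735118]
t 16.6 p [533.7 -34.6 251.9] yaw 31.37 zax [-0.007 -0.    -1.   ] F [0.6 0.4 1.1] g 0.997 j [-0.32  0.11  0.33  1.63 -0.04  1.41  0.56]
[[-242.2, -107.5, 6.7, -0.2, -0.3, -53.8]]
```

View pics/t16.png

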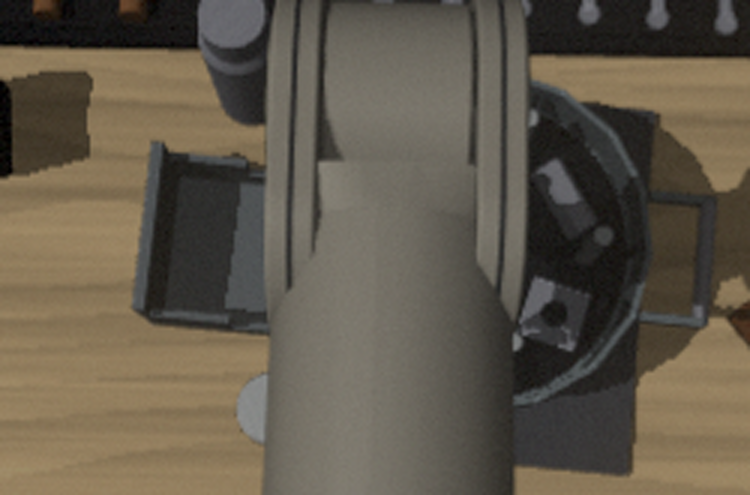

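View pics/s16.png

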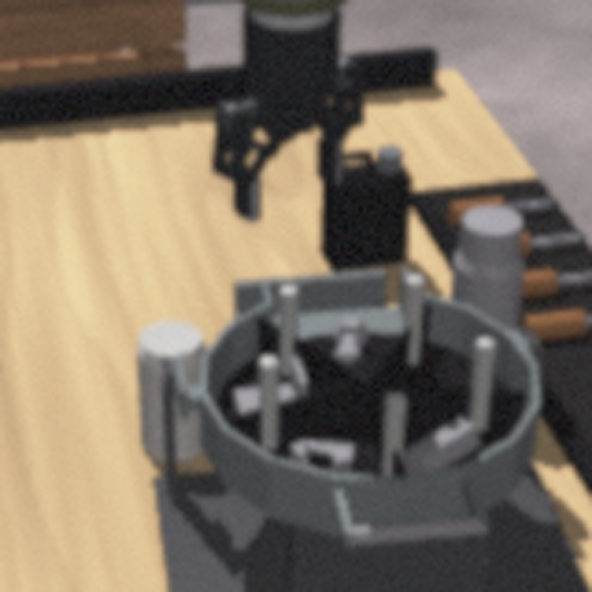

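```bash
python3 - <<'E'
from h import *
plan(lin([.568,-.297,.235],85.2,8))
E
```

```text
t 16.7 p [535.8 -34.7 255.2] yaw 31.36 zax [ 0.     0.001 -1.   ] F [ 0.2 -1.   0.1] g 0.996 j [-0.32  0.11  0.33  1.63 -0.04  1.41  0.56]
[[-30.1, -13.6, 2.5, 0.0, -0.0, -6.7], [-28.3, -17.1, 2.5, 0.0, 0.0, -6.7], [-26.1, -20.3, 2.5, 0.0, 0.0, -6.7], [-23.5, -23.2, 2.5, 0.0, 0.0, -6.7], [-20.7, -25.8, 2.5, 0.0, 0.0, -6.7], [-17.5, -28.0, 2.5, 0.0, 0.0, -6.7], [-14.1, -29.9, 2.5, 0.0, 0.0, -6.7], [-10.5, -31.3, 2.5, 0.0, 0.0, -6.7]]
```

{"api": "step_arm", "payload": {"motion": [[-30,-14,1,0,0,-6.7],[-28,-17,1,0,0,-6.7],[-26,-20,1,0,0,-6.7],[-23,-23,1,0,0,-6.7],[-21,-26,1,0,0,-6.7],[-17,-28,2,0,0,-6.7],[-14,-30,2,0,0,-6.7],[-7,-22,2,0,0,-6],[0,0,0,0,0,0]], "jaw": 36}}

```text
clock: 17.82
position: [0.5677, -0.2926, 0.2379]
ee_rot: [0.033, 0.999, 0.001, -0.002]
ft_force: [-0.3, 0.7, 0.1]
grip_width: 0.421
```

```bash
python3 - <<'E'
from h import *
plan(lin([.568,-.297,.20],85.2,1))
crop("side",(190,90,350,250),3.7,"pics/s17.png")
cv2.imwrite("pics/top17.png",manip.camera("top"))
E
```

```text
t 17.82 p [ 567.7 -292.6  237.9] yaw 86.17 zax [-0.004  0.002 -1.   ] F [-0.3  0.7  0.1] g 0.421 j [ 0.1   0.36  0.41  1.38 -0.14  1.43  2.01]
[[-0.7, -4.4, 37.9, 0.1, -0.3, 1.0]]
```

View pics/s17.png

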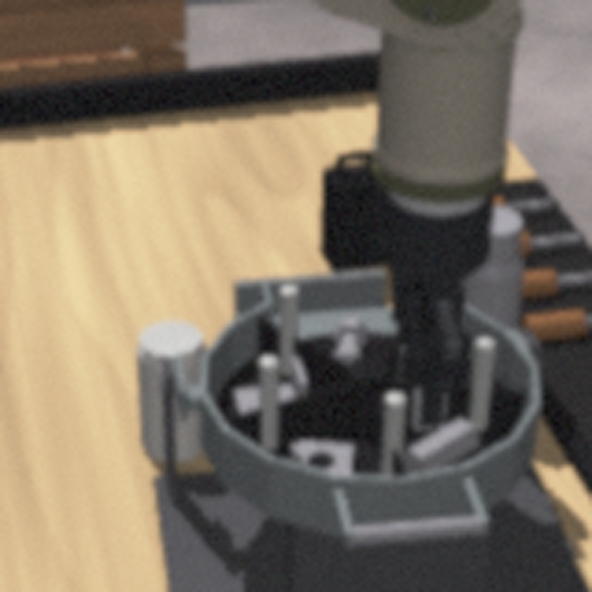

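View pics/top17.png

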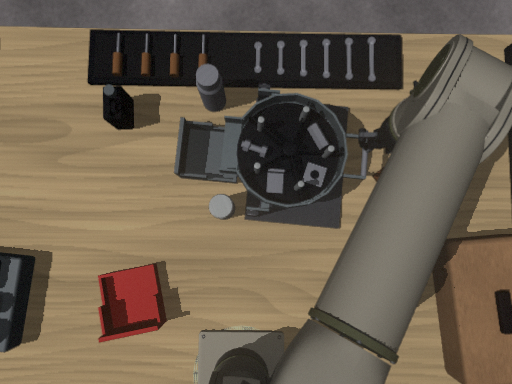

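```bash
python3 - <<'E'
from h import *
for q in([.5677,-.2926,.275],[.5677,-.2926,.238],[.568,-.297,.16],[.568,-.297,.167]): print((proj("side",q)-[190,90])*3.7,proj("top",q))
T=cv2.imread("pics/top17.png");crop("top",(320,110,420,200),7,"pics/t17.png",T)
crop("side",(270,150,350,250),7,"pics/s17b.png")
E
```

```text
[[420.60028088 396.69208309]] [[377.97369327 147.36185035]]
[[417.68334355 438.97188941]] [[372.52560394 150.88352585]]
[[413.98026214 527.04788324]] [[364.25222017 157.29939484]]
[[414.49853956 519.71989997]] [[365.10083521 156.75880396]]
```

View pics/t17.png

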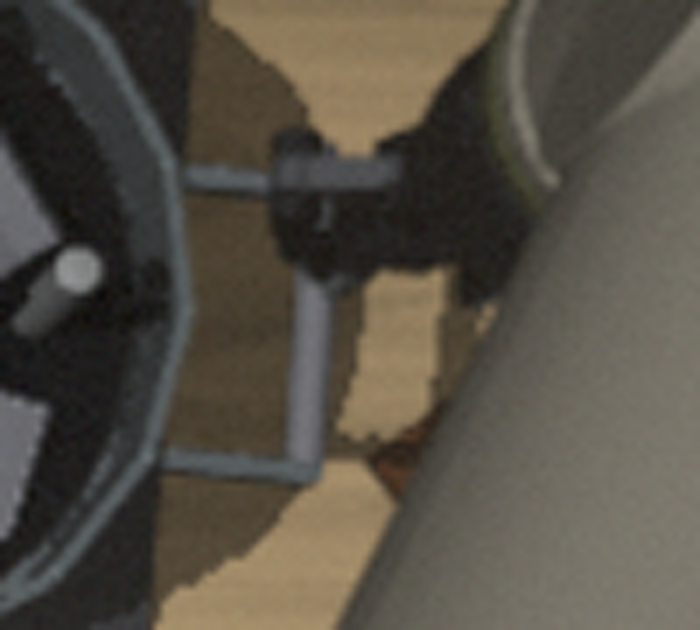

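View pics/s17b.png

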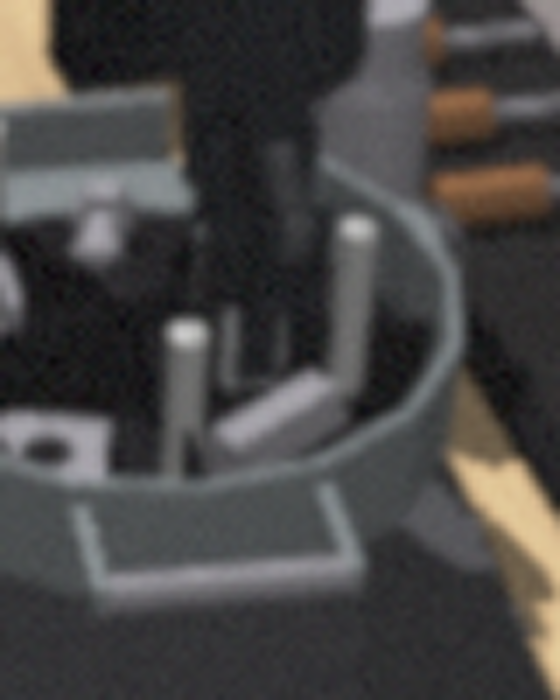

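{"api": "step_arm", "payload": {"motion": [[0,-4,20,0,0,1],[0,0,30,0,0,0],[0,0,25,0,0,0],[0,0,10,0,0,0],[0,0,0,0,0,0]]}}

```text
clock: 18.6
position: [0.571, -0.2869, 0.1536]
ee_rot: [0.04, 0.999, 0.003, 0.001]
ft_force: [-0.7, 0.6, -0.1]
grip_width: 0.42
```

```bash
python3 - <<'E'
from h import *
plan(lin([.568,-.297,.112],85.2,1))
crop("top",(320,110,420,200),7,"pics/t18.png")
crop("side",(250,150,350,250),7,"pics/s18.png")
E
```

```text
t 18.6 p [ 571.  -286.9  153.6] yaw 85.4 zax [ 0.001  0.005 -1.   ] F [-0.7  0.6 -0.1] g 0.42 j [ 0.09  0.41  0.4   1.5  -0.17  1.27  2.01]
[[2.2, -10.5, 41.5, 0.3, 0.1, 0.2]]
```

View pics/t18.png

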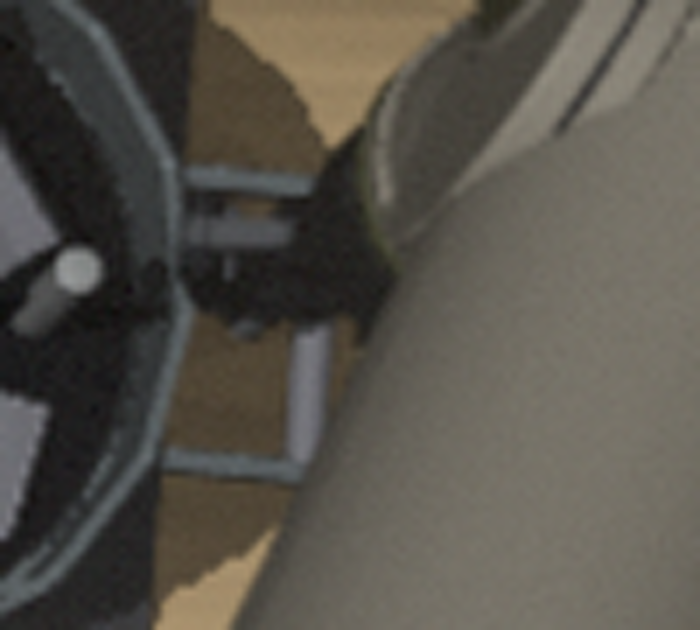

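View pics/s18.png

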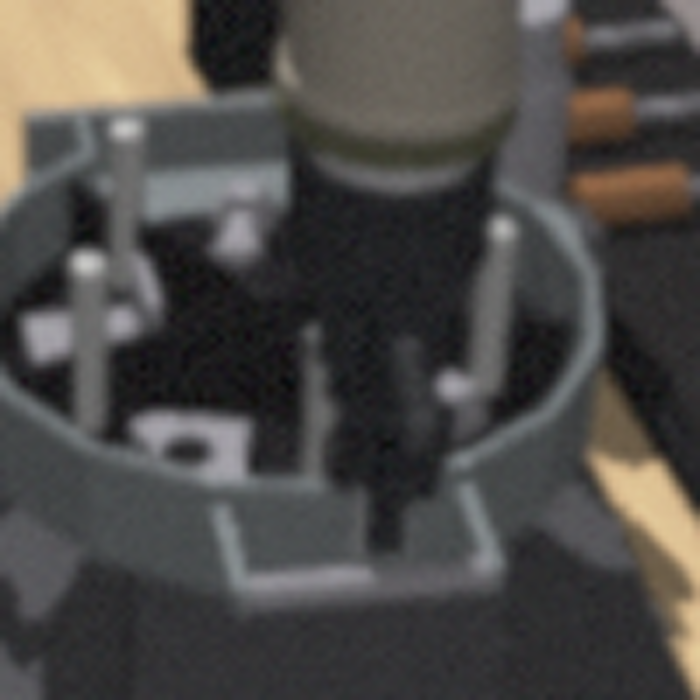

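{"api": "step_arm", "payload": {"motion": [[2,-10,0,0,0,0],[0,0,0,0,0,0]]}}

```text
clock: 18.95
position: [0.5691, -0.2987, 0.1564]
ee_rot: [0.04, 0.999, 0.002, 0.003]
ft_force: [0.5, 0.0, -0.1]
grip_width: 0.42
```

```bash
python3 - <<'E'
from h import *
plan(lin([.568,-.297,.112],85.2,1))
E
```

```text
t 18.95 p [ 569.1 -298.7  156.4] yaw 85.37 zax [ 0.005  0.003 -1.   ] F [ 0.5  0.  -0.1] g 0.42 j [ 0.11  0.41  0.4   1.5  -0.17  1.27  2.02]
[[1.4, 1.4, 44.4, 0.2, 0.3, 0.2]]
```

{"api": "step_arm", "payload": {"motion": [[0,0,8,0,0,0],[0,-1,8,0,0,0],[0,0,0,0,0,0]]}}

```text
clock: 19.32
position: [0.569, -0.2998, 0.1393]
ee_rot: [0.041, 0.999, 0.002, 0.003]
ft_force: [0.2, -0.3, -0.3]
grip_width: 0.421
```

```bash
python3 - <<'E'
from h import *
plan(lin([.568,-.297,.112],85.2,1))
crop("top",(320,110,420,200),7,"pics/t19.png")
crop("side",(250,150,350,250),7,"pics/s19.png")
E
```

```text
t 19.32 p [ 569.  -299.8  139.3] yaw 85.34 zax [ 0.005  0.003 -1.   ] F [ 0.2 -0.3 -0.3] g 0.421 j [ 0.11  0.42  0.4   1.51 -0.18  1.24  2.03]
[[1.4, 2.6, 27.3, 0.2, 0.3, 0.1]]
```

View pics/t19.png

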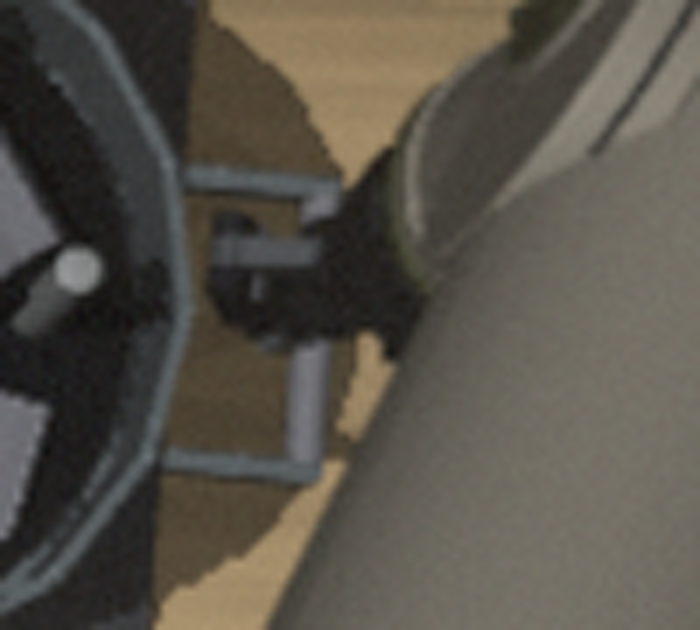

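View pics/s19.png

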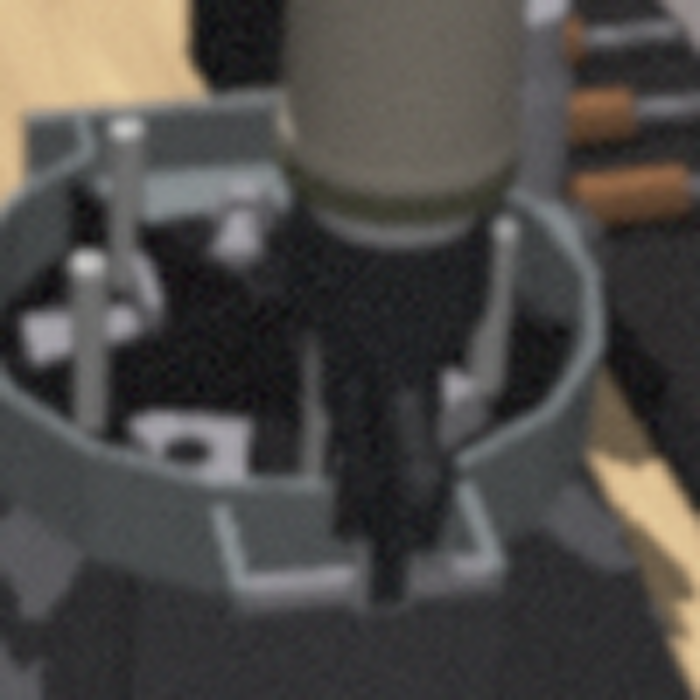

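{"api": "step_arm", "payload": {"motion": [[0,1,9,0,0,0],[0,0,9,0,0,0],[0,0,7,0,0,0],[0,0,1,0,0,0]]}}

```text
clock: 19.92
position: [0.5697, -0.2984, 0.112]
ee_rot: [0.04, 0.999, 0.002, 0.003]
ft_force: [0.2, 0.9, -0.1]
grip_width: 0.423
```

{"api": "step_arm", "payload": {"motion": [[0,0,0,0,0,0],[0,0,0,0,0,0],[0,0,0,0,0,0],[0,0,0,0,0,0],[0,0,0,0,0,0]], "jaw": 0, "force": 50}}

```text
clock: 20.55
position: [0.5699, -0.2966, 0.1122]
ee_rot: [0.04, 0.999, 0.003, 0.003]
ft_force: [0.3, 1.3, -0.8]
grip_width: 0.143
```

```bash
python3 - <<'E'
from h import *
p,R=state()
print(tostand(p[:2])*1000)
H=np.array([75,130.])
def bar(th): c,s=np.cos(th),np.sin(th);return np.array([-260*c+30*s,260*s+30*c])
b0=bar(0);prev=b0
for th in np.arange(.05,.88,.05):
    b=bar(th);print(round(th,2),(b-b0).round(1),(b-prev).round(1));prev=b
crop("side",(250,150,350,250),7,"pics/s20.png")
E
```

```text
t 20.55 p [ 569.9 -296.6  112.2] yaw 85.45 zax [ 0.006  0.006 -1.   ] F [ 0.3  1.3 -0.8] g 0.143 j [ 0.12  0.44  0.39  1.54 -0.19  1.19  2.03]
[[-184.12444744   -1.88080516]]
0.05 [ 1.8 13. ] [ 1.8 13. ]
0.1 [ 4.3 25.8] [ 2.5 12.8]
0.15 [ 7.4 38.5] [ 3.1 12.7]
0.2 [11.1 51.1] [ 3.7 12.5]
0.25 [15.5 63.4] [ 4.4 12.3]
0.3 [20.5 75.5] [ 5.  12.1]
0.35 [26.1 87.3] [ 5.6 11.8]
0.4 [32.2 98.9] [ 6.2 11.5]
0.45 [ 38.9 110.1] [ 6.7 11.2]
0.5 [ 46.2 121. ] [ 7.3 10.9]
0.55 [ 54.  131.5] [ 7.8 10.5]
0.6 [ 62.4 141.6] [ 8.3 10.1]
0.65 [ 71.2 151.2] [8.8 9.7]
0.7 [ 80.5 160.4] [9.3 9.2]
0.75 [ 90.2 169.2] [9.7 8.7]
0.8 [100.4 177.4] [10.2  8.2]
0.85 [110.9 185.1] [10.6  7.7]
```

View pics/s20.png

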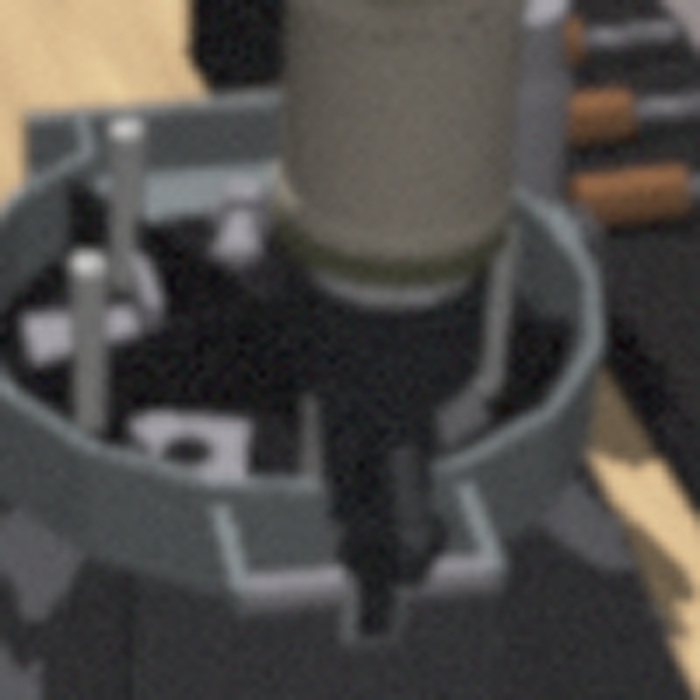

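{"api": "step_arm", "payload": {"motion": [[0,1.8,-13,0,0,0],[0,2.5,-13,0,0,0],[0,3,-12.7,0,0,0],[0,3.7,-12.5,0,0,0],[0,4.4,-12.3,0,0,0],[0,5,-12,0,0,0]]}}

```text
clock: 21.35
position: [0.5715, -0.276, 0.1904]
ee_rot: [0.04, 0.999, 0.002, 0.003]
ft_force: [4.6, -0.4, -8.3]
grip_width: 0.144
```

```bash
cat > arc.py <<'E'
from h import *
import sys
from scipy.optimize import minimize_scalar
p,R=state()
B0=np.array([-184.1,112.2])  # stand x, TCP z at level
cur=np.array([tostand(p[:2])[0,0]*1000,p[2]*1000])
def bar(th): c,s=np.cos(th),np.sin(th);return B0+[-260*c+30*s+260,260*s+30*c-30]
th=minimize_scalar(lambda t:np.sum((bar(t)-cur)**2),bounds=(-.05,1),method="bounded").x
print("theta",round(th,3),"resid",(cur-bar(th)).round(1),"lat",tostand(p[:2])[0,1]*1000)
goal=float(sys.argv[1]);st=float(sys.argv[2]);n=max(1,int(np.ceil(abs(goal-th)/st)));prev=cur
for k in range(1,n+1):
    b=bar(th+(goal-th)*k/n);d=b-prev;print([0,round(d[0],1),round(-d[1],1),0,0,0],end=", ");prev=b
print()
E
python3 arc.py .87 .05
```

```text
t 21.35 p [ 571.5 -276.   190.4] yaw 85.43 zax [ 0.006  0.004 -1.   ] F [ 4.6 -0.4 -8.3] g 0.144 j [ 0.07  0.37  0.4   1.47 -0.15  1.33  1.98]
theta 0.31 resid [-0.8  0.4] lat -1.8082005506222614
[0, np.float64(6.1), np.float64(-10.7), 0, 0, 0], [0, np.float64(5.8), np.float64(-10.8), 0, 0, 0], [0, np.float64(6.3), np.float64(-10.5), 0, 0, 0], [0, np.float64(6.8), np.float64(-10.2), 0, 0, 0], [0, np.float64(7.2), np.float64(-9.8), 0, 0, 0], [0, np.float64(7.7), np.float64(-9.5), 0, 0, 0], [0, np.float64(8.1), np.float64(-9.1), 0, 0, 0], [0, np.float64(8.5), np.float64(-8.7), 0, 0, 0], [0, np.float64(8.9), np.float64(-8.3), 0, 0, 0], [0, np.float64(9.3), np.float64(-7.9), 0, 0, 0], [0, np.float64(9.7), np.float64(-7.5), 0, 0, 0], [0, np.float64(10.0), np.float64(-7.0), 0, 0, 0],
```

{"api": "step_arm", "payload": {"motion": [[0,6,-11,0,0,0],[0,6,-11,0,0,0],[0,6.3,-10.5,0,0,0],[0,6.8,-10,0,0,0],[0,7,-10,0,0,0]]}}

```text
clock: 21.98
position: [0.5744, -0.2427, 0.2474]
ee_rot: [0.04, 0.999, 0.001, 0.004]
ft_force: [6.8, 0.8, -7.9]
grip_width: 0.139
```

```bash
python3 arc.py .85 .045|tr -d 'npfloat64.()' >/dev/null; python3 arc.py .84 .045; python3 - <<'E'
from h import *
crop("top",(150,70,400,230),3,"pics/t21.png")
crop("side",(190,90,350,250),3.7,"pics/s21.png")
E
```

```text
t 21.98 p [ 574.4 -242.7  247.4] yaw 85.42 zax [ 0.008  0.002 -1.   ] F [ 6.8  0.8 -7.9] g 0.139 j [ 0.02  0.31  0.4   1.42 -0.13  1.43  1.91]
theta 0.561 resid [-1.8  1.4] lat -1.8957106637892747
[0, np.float64(8.4), np.float64(-6.6), 0, 0, 0], [0, np.float64(7.0), np.float64(-7.7), 0, 0, 0], [0, np.float64(7.3), np.float64(-7.4), 0, 0, 0], [0, np.float64(7.6), np.float64(-7.1), 0, 0, 0], [0, np.float64(7.9), np.float64(-6.8), 0, 0, 0], [0, np.float64(8.1), np.float64(-6.5), 0, 0, 0], [0, np.float64(8.4), np.float64(-6.2), 0, 0, 0],
```

View pics/t21.png

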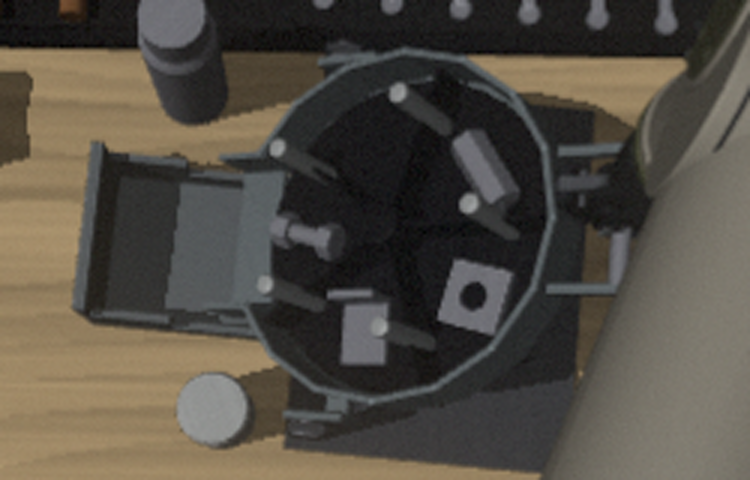

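View pics/s21.png

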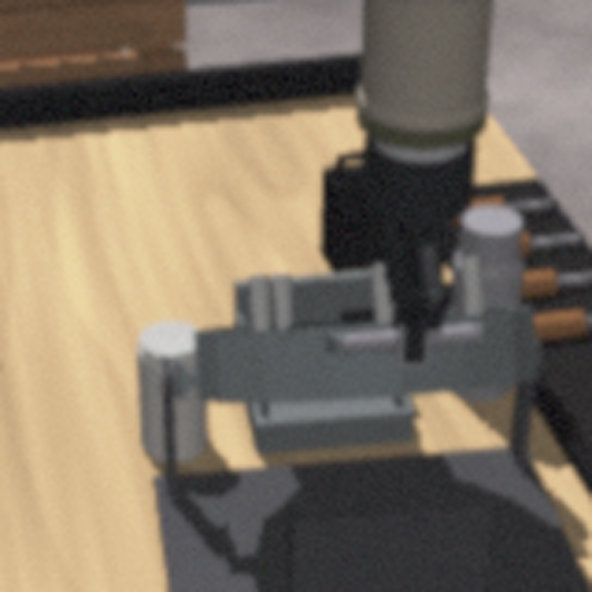

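{"api": "step_arm", "payload": {"motion": [[0,8,-7,0,0,0],[0,7,-7.7,0,0,0],[0,7.3,-7.4,0,0,0],[0,7.6,-7,0,0,0],[0,7.9,-6.8,0,0,0]]}}

```text
clock: 22.7
position: [0.5775, -0.2084, 0.2851]
ee_rot: [0.042, 0.999, -0.001, 0.006]
ft_force: [5.5, -1.8, -6.7]
grip_width: 0.141
```

```bash
python3 arc.py .84 .045; python3 - <<'E'
from h import *
crop("top",(150,70,400,230),3,"pics/t22.png")
E
```

```text
t 22.7 p [ 577.5 -208.4  285.1] yaw 85.19 zax [ 0.011 -0.003 -1.   ] F [ 5.5 -1.8 -6.7] g 0.141 j [-0.03  0.27  0.38  1.39 -0.1   1.49  1.84]
theta 0.754 resid [-2.5  3. ] lat -2.1030443616437
[0, np.float64(11.2), np.float64(-4.1), 0, 0, 0], [0, np.float64(9.0), np.float64(-6.7), 0, 0, 0],
```

View pics/t22.png

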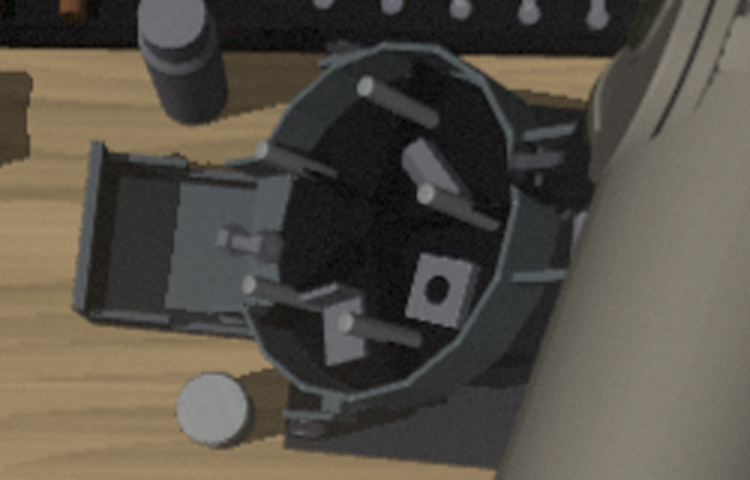

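{"api": "step_arm", "payload": {"motion": [[0,5,-4,0,0,0],[0,0,0,0,0,0],[0,0,0,0,0,0],[0,0,0,0,0,0]]}}

```text
clock: 23.25
position: [0.5779, -0.204, 0.2891]
ee_rot: [0.042, 0.999, -0.002, 0.006]
ft_force: [4.0, -2.1, -5.0]
grip_width: 0.142
```

```bash
python3 arc.py .0 .04; python3 - <<'E'
from h import *
crop("top",(150,70,400,230),3,"pics/t23.png")
crop("side",(190,90,350,250),3.7,"pics/s23.png")
E
```

```text
t 23.25 p [ 577.9 -204.   289.1] yaw 85.16 zax [ 0.012 -0.004 -1.   ] F [ 4.  -2.1 -5. ] g 0.142 j [-0.04  0.27  0.38  1.38 -0.1   1.49  1.83]
theta 0.777 resid [-2.6  3.3] lat -2.1353285019523236
[0, np.float64(-5.2), np.float64(9.8), 0, 0, 0], [0, np.float64(-7.5), np.float64(6.8), 0, 0, 0], [0, np.float64(-7.3), np.float64(7.1), 0, 0, 0], [0, np.float64(-7.0), np.float64(7.4), 0, 0, 0], [0, np.float64(-6.7), np.float64(7.7), 0, 0, 0], [0, np.float64(-6.4), np.float64(7.9), 0, 0, 0], [0, np.float64(-6.1), np.float64(8.2), 0, 0, 0], [0, np.float64(-5.7), np.float64(8.4), 0, 0, 0], [0, np.float64(-5.4), np.float64(8.6), 0, 0, 0], [0, np.float64(-5.1), np.float64(8.8), 0, 0, 0], [0, np.float64(-4.7), np.float64(9.0), 0, 0, 0], [0, np.float64(-4.4), np.float64(9.2), 0, 0, 0], [0, np.float64(-4.0), np.float64(9.3), 0, 0, 0], [0, np.float64(-3.7), np.float64(9.5), 0, 0, 0], [0, np.float64(-3.3), np.float64(9.6), 0, 0, 0], [0, np.float64(-2.9), np.float64(9.7), 0, 0, 0], [0, np.float64(-2.5), np.float64(9.8), 0, 0, 0], [0, np.float64(-2.1), np.float64(9.9), 0, 0, 0], [0, np.float64(-1.8), np.float64(10.0), 0, 0, 0], [0, np.float64(-1.4), np.float64(10.1), 0, 0, 0],
```

View pics/t23.png

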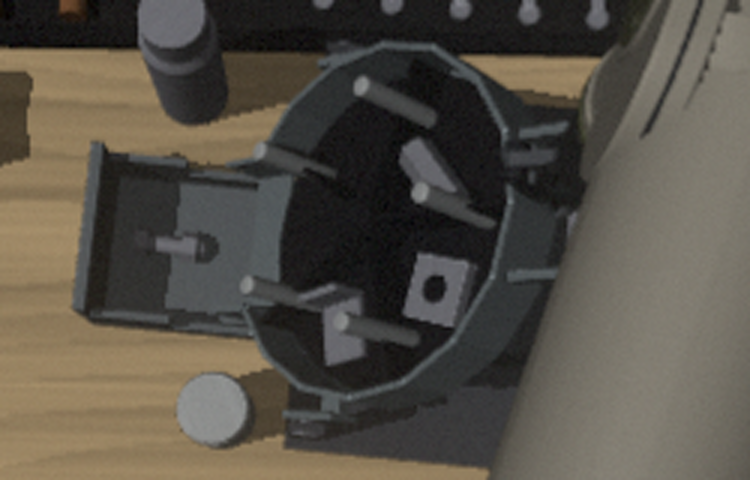

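View pics/s23.png

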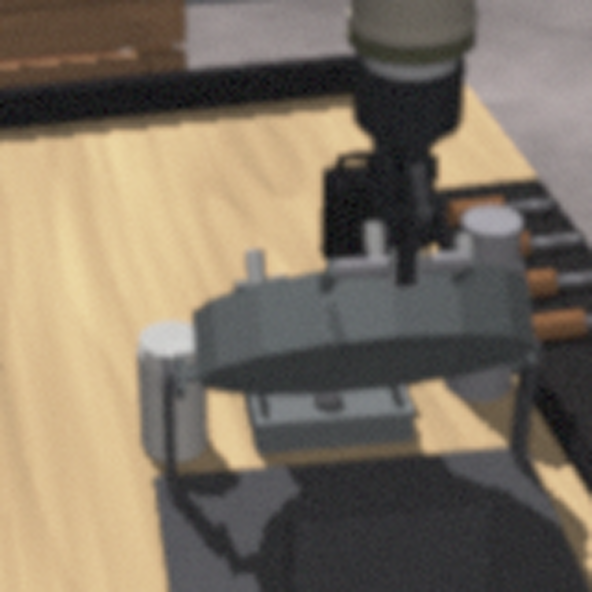

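{"api": "step_arm", "payload": {"motion": [[0,-7,7.5,0,0,0],[0,-7.5,6.8,0,0,0],[0,-7.3,7,0,0,0],[0,-7,7.4,0,0,0],[0,-6.7,7.7,0,0,0],[0,-6.4,8,0,0,0],[0,-6,8.2,0,0,0],[0,-5.7,8.4,0,0,0]]}}

```text
clock: 24.35
position: [0.573, -0.2614, 0.2237]
ee_rot: [0.043, 0.999, -0.001, 0.006]
ft_force: [2.9, -0.3, -4.0]
grip_width: 0.137
```

```bash
python3 arc.py .0 .04
```

```text
t 24.35 p [ 573.  -261.4  223.7] yaw 85.09 zax [ 0.011 -0.002 -1.   ] F [ 2.9 -0.3 -4. ] g 0.137 j [ 0.05  0.33  0.4   1.45 -0.13  1.38  1.94]
theta 0.447 resid [-3.2  2. ] lat -2.07279867954186
[0, np.float64(-1.8), np.float64(10.4), 0, 0, 0], [0, np.float64(-4.7), np.float64(8.5), 0, 0, 0], [0, np.float64(-4.4), np.float64(8.7), 0, 0, 0], [0, np.float64(-4.1), np.float64(8.9), 0, 0, 0], [0, np.float64(-3.7), np.float64(9.0), 0, 0, 0], [0, np.float64(-3.4), np.float64(9.1), 0, 0, 0], [0, np.float64(-3.1), np.float64(9.3), 0, 0, 0], [0, np.float64(-2.7), np.float64(9.4), 0, 0, 0], [0, np.float64(-2.4), np.float64(9.5), 0, 0, 0], [0, np.float64(-2.0), np.float64(9.5), 0, 0, 0], [0, np.float64(-1.7), np.float64(9.6), 0, 0, 0], [0, np.float64(-1.3), np.float64(9.7), 0, 0, 0],
```

{"api": "step_arm", "payload": {"motion": [[0,-3.5,8.5,0,0,0],[0,-4.5,8.5,0,0,0],[0,-4.3,8.7,0,0,0],[0,-4,8.9,0,0,0],[0,-3.6,9,0,0,0],[0,-3.3,9,0,0,0],[0,-3,9,0,0,0],[0,-2.7,9,0,0,0]]}}

```text
clock: 25.35
position: [0.5703, -0.2924, 0.1476]
ee_rot: [0.043, 0.999, -0.001, 0.005]
ft_force: [-0.2, 1.0, -5.2]
grip_width: 0.14
```

```bash
python3 arc.py .0 .02
```

```text
t 25.35 p [ 570.3 -292.4  147.6] yaw 85.07 zax [ 0.009 -0.001 -1.   ] F [-0.2  1.  -5.2] g 0.14 j [ 0.1   0.41  0.4   1.52 -0.17  1.24  2.01]
theta 0.135 resid [-2.2  0.6] lat -1.973222278138285
[0, np.float64(1.0), np.float64(5.5), 0, 0, 0], [0, np.float64(-1.1), np.float64(4.9), 0, 0, 0], [0, np.float64(-1.0), np.float64(5.0), 0, 0, 0], [0, np.float64(-0.9), np.float64(5.0), 0, 0, 0], [0, np.float64(-0.8), np.float64(5.0), 0, 0, 0], [0, np.float64(-0.7), np.float64(5.0), 0, 0, 0], [0, np.float64(-0.6), np.float64(5.0), 0, 0, 0],
```

{"api": "step_arm", "payload": {"motion": [[0,0,5,0,0,0],[0,-0.5,5,0,0,0],[0,-0.8,5,0,0,0],[0,-0.8,5,0,0,0],[0,-0.8,5,0,0,0],[0,-0.6,4,0,0,0]]}}

```text
clock: 26.1
position: [0.5702, -0.2971, 0.1208]
ee_rot: [0.043, 0.999, -0.001, 0.005]
ft_force: [-22.6, 13.0, 50.2]
grip_width: 0.141
```

```bash
python3 arc.py .0 .01
```

```text
t 26.1 p [ 570.2 -297.1  120.8] yaw 85.03 zax [ 0.011 -0.002 -1.   ] F [-22.6  13.   50.2] g 0.141 j [ 0.11  0.43  0.4   1.54 -0.18  1.19  2.02]
theta 0.032 resid [-1.5  0.2] lat -2.2789891946927794
[0, np.float64(1.2), np.float64(2.3), 0, 0, 0], [0, np.float64(-0.3), np.float64(2.1), 0, 0, 0], [0, np.float64(-0.3), np.float64(2.1), 0, 0, 0], [0, np.float64(-0.3), np.float64(2.1), 0, 0, 0],
```

{"api": "step_arm", "payload": {"motion": [[0,0,-3,0,0,0],[0,0,0,0,0,0]]}}

```text
clock: 26.35
position: [0.57, -0.2965, 0.1242]
ee_rot: [0.043, 0.999, -0.0, 0.005]
ft_force: [1.4, -2.5, -4.7]
grip_width: 0.139
```

```bash
python3 - <<'E'
from h import *
state()
crop("top",(150,70,400,230),3,"pics/t24.png")
crop("side",(190,90,350,250),3.7,"pics/s24.png")
E
```

```text
t 26.35 p [ 570.  -296.5  124.2] yaw 85.07 zax [ 0.011 -0.001 -1.   ] F [ 1.4 -2.5 -4.7] g 0.139 j [ 0.11  0.43  0.4   1.54 -0.18  1.2   2.02]
```

View pics/t24.png

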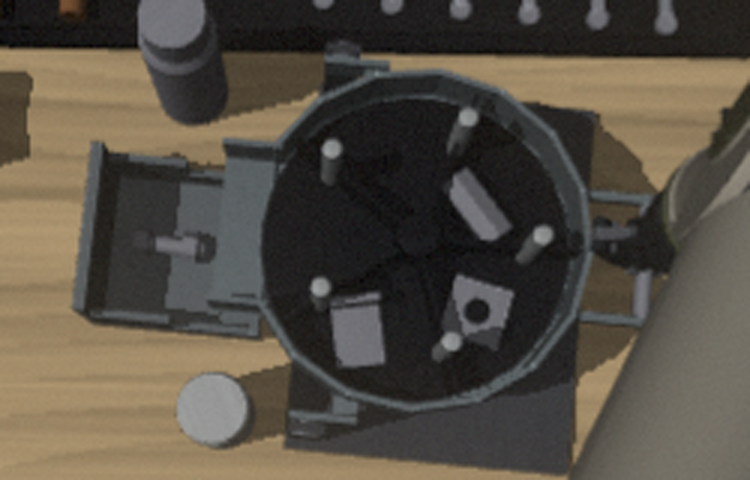

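View pics/s24.png

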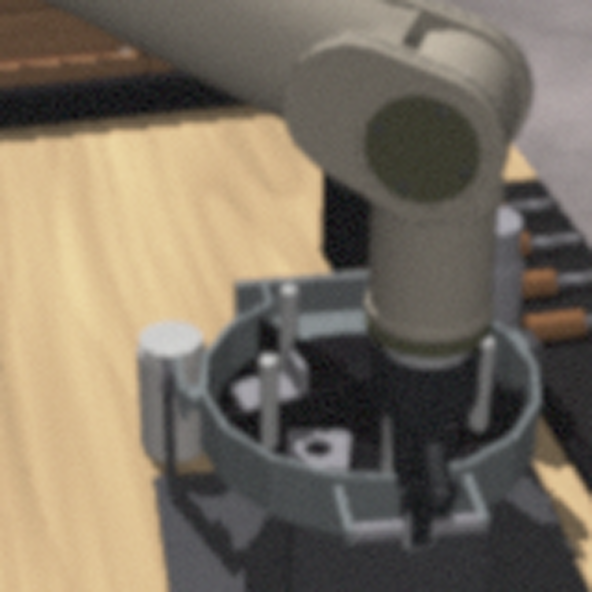

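{"api": "step_arm", "payload": {"motion": [[0,0,1,0,0,0],[0,0,0,0,0,0]]}}

```text
clock: 26.7
position: [0.57, -0.2968, 0.1219]
ee_rot: [0.043, 0.999, -0.001, 0.005]
ft_force: [0.2, -1.8, -5.2]
grip_width: 0.136
```

```bash
python3 - <<'E'
from h import *
state()
E
```

```text
t 26.7 p [ 570.  -296.8  121.9] yaw 85.05 zax [ 0.01  -0.002 -1.   ] F [ 0.2 -1.8 -5.2] g 0.136 j [ 0.11  0.43  0.4   1.54 -0.18  1.2   2.02]
```

{"api": "step_arm", "payload": {"motion": [[0,0,0.6,0,0,0],[0,0,0,0,0,0]]}}

```text
clock: 26.95
position: [0.57, -0.2969, 0.1214]
ee_rot: [0.043, 0.999, -0.001, 0.005]
ft_force: [-0.3, -2.4, -3.3]
grip_width: 0.14
```

```bash
python3 - <<'E'
from h import *
state()
E
```

```text
t 26.95 p [ 570.  -296.9  121.4] yaw 85.05 zax [ 0.01  -0.001 -1.   ] F [-0.3 -2.4 -3.3] g 0.14 j [ 0.11  0.43  0.4   1.54 -0.18  1.19  2.02]
```

{"api": "step_arm", "payload": {"motion": [[0,0,0.4,0,0,0],[0,0,0,0,0,0],[0,0,0,0,0,0]]}}

```text
clock: 27.32
position: [0.57, -0.2969, 0.1214]
ee_rot: [0.043, 0.999, -0.001, 0.005]
ft_force: [-1.8, -1.8, -2.6]
grip_width: 0.139
```

```bash
python3 - <<'E'
from h import *
state()
E
```

```text
t 27.32 p [ 570.  -296.9  121.4] yaw 85.05 zax [ 0.01  -0.001 -1.   ] F [-1.8 -1.8 -2.6] g 0.139 j [ 0.11  0.43  0.4   1.54 -0.18  1.19  2.02]
```

{"api": "step_arm", "payload": {"motion": [[0,0,0,0,0,0],[0,0,0,0,0,0],[0,0,0,0,0,0]], "jaw": 34}}

```text
clock: 27.7
position: [0.5711, -0.2963, 0.1222]
ee_rot: [0.043, 0.999, -0.0, 0.006]
ft_force: [-0.1, -0.1, -0.4]
grip_width: 0.397
```

```bash
python3 - <<'E'
from h import *
state()
crop("top",(320,110,420,200),7,"pics/t25.png")
E
```

```text
t 27.7 p [ 571.1 -296.3  122.2] yaw 85.1 zax [ 0.012 -0.001 -1.   ] F [-0.1 -0.1 -0.4] g 0.397 j [ 0.11  0.43  0.4   1.54 -0.18  1.19  2.02]
```

View pics/t25.png

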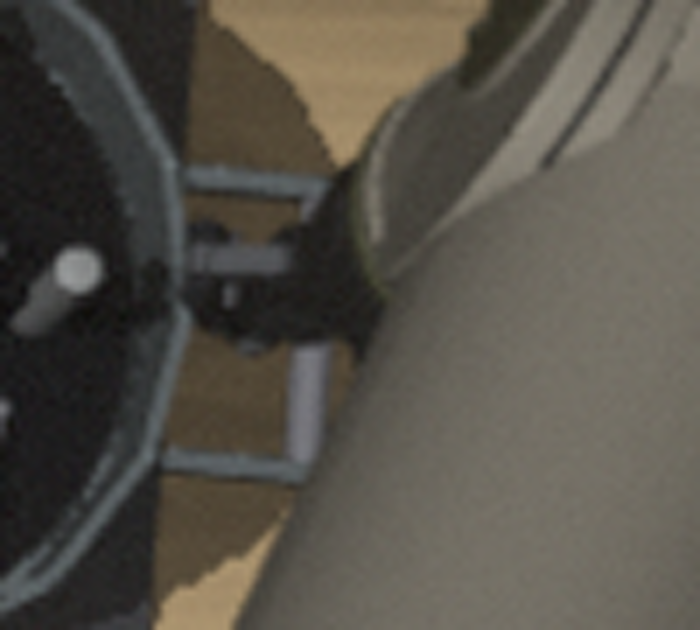

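Free of force. Rise slowly, then away.

{"api": "step_arm", "payload": {"motion": [[0,0,-8,0,0,0],[0,0,-12,0,0,0],[0,0,-15,0,0,0]]}}

```text
clock: 28.12
position: [0.5704, -0.296, 0.1589]
ee_rot: [0.043, 0.999, -0.0, 0.006]
ft_force: [0.2, -0.4, 0.9]
grip_width: 0.4
```

```bash
python3 - <<'E'
from h import *
state()
E
```

```text
t 28.12 p [ 570.4 -296.   158.9] yaw 85.11 zax [ 0.011 -0.001 -1.   ] F [ 0.2 -0.4  0.9] g 0.4 j [ 0.1   0.4   0.4   1.5  -0.17  1.26  2.01]
```

{"api": "step_arm", "payload": {"motion": [[0,0,-25,0,0,0],[0,0,-35,0,0,0],[0,0,-35,0,0,0],[0,-25,-20,0,0,0],[0,-30,0,0,0,0],[0,-30,0,0,0,0],[0,-20,0,0,0,0],[0,0,0,0,0,0],[0,0,0,0,0,0]]}}

```text
clock: 29.25
position: [0.5616, -0.4022, 0.2893]
ee_rot: [0.041, 0.999, -0.002, 0.011]
ft_force: [0.4, 0.2, -0.4]
grip_width: 0.396
```

```bash
python3 - <<'E'
from h import *
state()
t=manip.camera("top");s=manip.camera("side")
cv2.imwrite("pics/top26.png",t)
crop("top",(150,70,400,230),3,"pics/t26.png",t)
crop("side",(190,90,350,250),3.7,"pics/s26.png",s)
a=cv2.imread("pics/side0.png")
d=cv2.absdiff(a,s).max(2);print("jerry/flask/can diff",[d[y0:y1,x0:x1].mean().round(1) for x0,y0,x1,y1 in((277,128,300,163),(313,147,332,180),(228,178,245,215))])
d=cv2.absdiff(cv2.imread("pics/top0.png"),t).max(2);print([d[y0:y1,x0:x1].mean().round(1) for x0,y0,x1,y1 in((100,82,136,132),(195,62,227,112),(207,193,235,220))])
E
```

```text
t 29.25 p [ 561.6 -402.2  289.3] yaw 85.27 zax [ 0.021 -0.004 -1.   ] F [ 0.4  0.2 -0.4] g 0.396 j [ 0.26  0.46  0.46  1.15 -0.21  1.55  2.17]
jerry/flask/can diff [np.float64(5.9), np.float64(60.2), np.float64(4.1)]
[np.float64(7.7), np.float64(7.5), np.float64(10.1)]
```

View pics/t26.png

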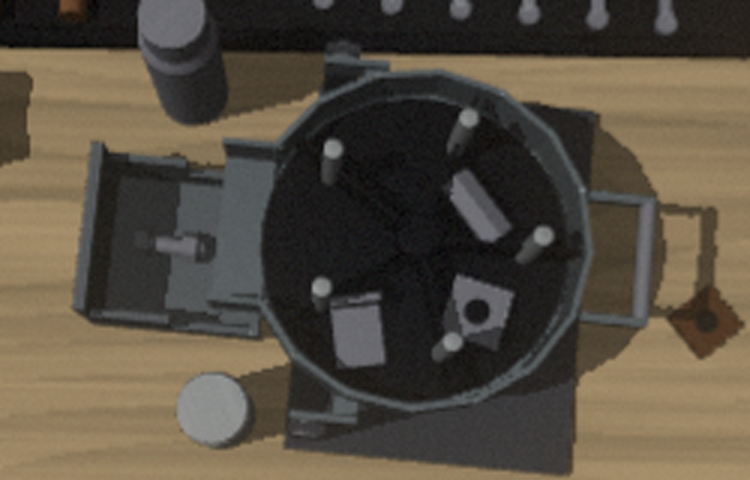

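View pics/s26.png

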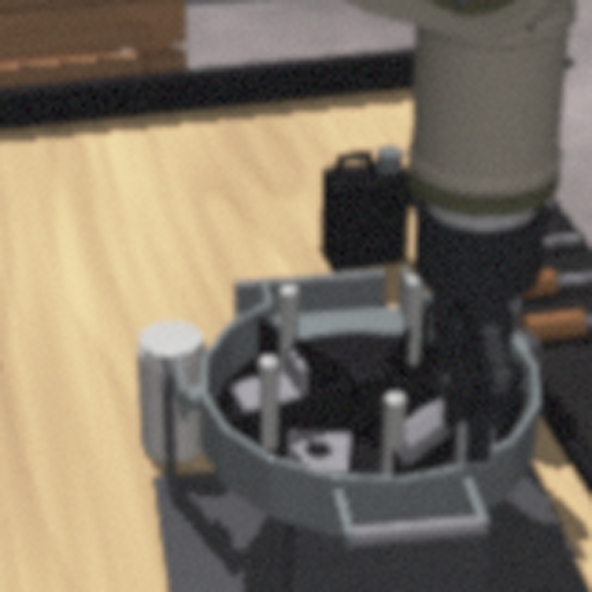

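View pics/top26.png

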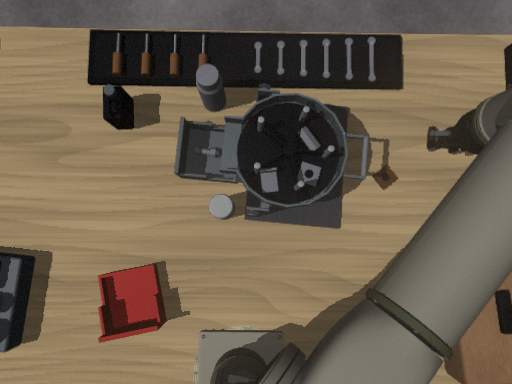

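```bash
python3 - <<'E'
from h import *
a=cv2.cvtColor(cv2.imread("pics/top0.png"),6).astype(np.float32);b=cv2.cvtColor(cv2.imread("pics/top26.png"),6).astype(np.float32)
for n,(x0,y0,x1,y1) in dict(bar=(345,128,380,185),chute=(220,115,240,178),jerry=(98,80,140,135),flask=(192,60,232,114),can=(200,190,240,224)).items():
    print(n,np.round(cv2.phaseCorrelate(a[y0:y1,x0:x1],b[y0:y1,x0:x1]),2) if False else [np.round(v,2) for v in cv2.phaseCorrelate(np.ascontiguousarray(a[y0:y1,x0:x1]),np.ascontiguousarray(b[y0:y1,x0:x1]))])
print(manip.hand_in())
E
```

```text
bar [array([0.02, 0.09]), np.float64(1.03)]
chute [array([-0.04,  0.16]), np.float64(0.69)]
jerry [array([0.52, 0.06]), np.float64(1.03)]
flask [array([0.  , 0.01]), np.float64(0.99)]
can [array([ 0.12, -0.08]), np.float64(1.02)]
the job is handed in; nothing more can be done
None
```

The bolt with its nut is in the grey bin, and I handed the job in at about 29 s of robot time. I stood the bin under the spout, turned the carousel about 75° clockwise by one post, and tipped it by the bar to about 0.78 rad. The bolt slid out, and I lowered the carousel back onto its stop, let go and moved the arm clear.

**Last checks**
- **Bolt and bin:** the last pictures show the bolt lying in the bin. The bin stands on the deck with its front about 35–40 mm inside the lip.
- **Other hardware:** the coupling, plate and angle cleat are still in the carousel.
- **Level:** the bar and chute match the first top picture to within 0.2 pixel, so the carousel is level again.
- **Bystanders:** flask and can shifted no more than about 0.15 pixel between first and last top picture. The jerry can read 0.5 pixel, about 1 mm. I never came near it and think that is noise, but I did not check further. The side-view check of the flask meant nothing because the arm was in front of it.

**What disagreed or went wrong**
- **Fingertips:** they sat about 28 mm higher than the reported tool position. My first pinch of the bin closed on nothing, just above the wall, and nudged the bin about 2 mm. I allowed for the offset after that.
- **Bar slip and force:** the bar slipped about 9 mm in the grip during tipping. The carousel therefore reached its stop early, and the wrist force read about 55 N in total (50 N upward) at the end of that move. I backed off and lowered the last millimetres in small steps before releasing. That is under the 120 N wrist limit and should have come through the finger pads, not the gripper body. I could not measure the body force, so I can't rule out its 40 N limit being passed.

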